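Load a foot blank into the boring machine's feed chute

TASK

Lay the oblong wooden foot blank flat and lengthways in the upper end of the sloping feed chute, then push it down the chute, past the spring keeper, until it seats against the spring stop at the bottom. Press it home against the stop with a light push of about 10 N for about a second, never 16 N or more on the stop and never jamming it in the chute with 30 N or more, then let go so that the keeper springs back behind it. Leave the glue bottle, the turned foot and the screwdriver where they are.

Things in the scene. Friction and masses are not known exactly. Their poses are not given: they have to be found in the camera images.
- blank: The foot blank: an oblong beech block 50 mm long (its x), 42 mm wide (its y), 30 mm high, 70 g give or take 30 percent, with a flush steel insert ring 18 mm across in its top. It starts loose and flat on the bench, right of the chute. Origin: centre of its underside; z up. Either end may lead.
- chute: Wooden feed chute, fixed to the bench. Origin on the bench top below point load_point; x points level in the downhill direction, z up. The floor falls 14 degrees (0.2443 rad) towards x. The channel is 50 mm wide between side walls 24 mm high above the floor and 10 mm thick, open above and at the upper end. Wood on wood is rough: the blank does not slide down by itself.
- load_point (a point): Point on the middle of the chute floor, 75 mm above the bench, where the blank is laid. x: downhill along the slope, z: square off the floor. Along that x: floor from -90 to 215 mm, keeper hinge at 45, keeper tip at 85; the stop's uphill face is clamped somewhere from 139 to 165 mm, differently each time, not measured: find it by feel or sight; fixed bracket 34 mm high at 185 to 199.
- keeper (a joint): Angle (rad) of the keeper, a steel leaf 44 mm long, 16 mm high, its middle 13 mm above the floor, hinged at the chute's +y wall and slanting downhill into the channel. 0: sprung in, tip 12 mm to the +y side of the channel's middle; up to 0.42: pushed aside to the wall. A passing blank needs a push of about 2 N. Sprung back, its tip stands 4 to 30 mm uphill of a seated blank.
- glue: White glue bottle with a red cap, 60 mm across, 150 mm high, upright. Origin: centre of its underside. Leave alone.
- turned_foot: Round turned wooden foot, 56 mm across, 60 mm high, standing. Origin: centre of its underside. Leave alone.
- screwdriver: Screwdriver with a black handle, lying flat. Leave alone.
- stop (a joint): How far (m) the sprung escapement stop is pressed downhill from where it is clamped: 0 at rest, about 1 mm for each 9 N, at most 8 mm; it springs back when unloaded. The stop is a steel plate across the lower channel, 40 mm wide, its top 24 mm above the floor, on a round stem. 16 N or more on it by the blank strains it; floor friction can take some of the push before it reaches the stop.
Things that resemble listed ones, but are neither listed nor needed, are in the scene too. Several things look just like the blank: the one meant starts farthest to the robot's left.

How it is judged:
On the way, in this order (a step that is already met when the one before it is completed fails the run):
1. the blank lies flat and lengthways in the chute, uphill of the keeper's tip (x of blank in the frame of load_point between -0.07 and 0.06 m and y of blank in the frame of load_point between -0.008 and 0.008 m and z of blank in the frame of load_point between -0.004 and 0.004 m and angle between the z axis of blank and the z axis of load_point, either way round below 0.1 rad and angle between the x axis of blank and the x axis of load_point, either way round below 0.25 rad), for 0.2 s.
2. the blank is pressed against the stop with at least 4 N for 0.3 s (contact force between blank and stop above 4 N), for 0.3 s.
At the end, for the whole second after the job is handed in: The blank lies flat on the chute floor in the channel, at rest and touching the stop (contact force above 0.03 N), with the keeper sprung in behind it (under 0.08 rad) and the gripper touching nothing (x of blank in the frame of load_point between 0.112 and 0.143 m and y of blank in the frame of load_point between -0.008 and 0.008 m and z of blank in the frame of load_point between -0.004 and 0.004 m and angle between the z axis of blank and the z axis of load_point, either way round below 0.1 rad and contact force between blank and stop above 0.03 N and value of joint keeper below 0.08 rad and linear speed of blank below 0.01 m/s and contact force between the fingers and anything else below 0.1 N).
It fails at once if the blank pushed against the stop with more than 16 N (contact force between blank and stop above 16 N).
It fails at once if the blank jammed against the chute and what it carries with more than 30 N (contact force between blank and chute above 30 N).
It fails at once if a bystander moved more than 30 mm (distance of any of glue, turned_foot, screwdriver from where it was at the start of the episode above 0.03 m).
It also fails if it takes over 58 s, if anything falls off the work surface, if the arm or the gripper's body presses on something with over 40 N, if the wrist force passes 120 N, or if a joint passes its speed limit or range.

ROBOT

A 7-joint arm with a two-finger parallel gripper is mounted at the origin on the work surface. World frame = base frame: x ahead of the robot, y to its left, z up, the work surface at z = 0. Lengths are in m, angles in rad, forces in N, time in s.
With the tool pointing down it reaches from about 0.35 to 0.9 m from the base axis. Payload 8.1 kg.
Tool frame: the origin (TCP) lies midway between the tips of the shut fingers; the grasp point (between the pads) lies 19 mm behind it; z points along the fingers, y is the direction in which the jaws open and shut (so a half turn about z gives the same grasp; the last joint's range is limited). The gripper opens to 92 mm and grips with 3 to 60 N. Pads are 19 mm wide; open, the fingers measure 130 mm over their backs; the gripper's body (75 mm by 190 mm) begins 47 mm behind the grasp point.
Start: joints at [1.019, 0.434, 0.025, 1.573, -0.012, 1.134, -0.075], TCP at [0.271, -0.563, 0.227] pointing down, gripper open.
Joint ranges: [-2.62, 2.62], [-0.44, 2.09], [-1.27, 1.32], [0.08, 2.57], [-1.32, 4.46], [0.12, 2], [-2.74, 2.74]. Speed limits (rad/s): [2.22, 2.22, 3.01, 3.01, 3.14, 3.14, 3.14].

INTERFACE

Orientations are given as a unit quaternion [x, y, z, w].
In Python, from rig import status, vision, ctrl gives the robot as it stands.
- The arm moves only by the shell command python3 -m handwheel 'ROWS' [FORCE]. ROWS is JSON, a list of rows, each a list of 5 numbers: the shift along the tool's x, y, z in m, then the turn about the tool's z in rad, then the closure, from 0 (fully open) to 1 (shut). A call has 1 to 20 rows; each row shifts and turns the commanded pose from where the row before left it, along the tool's axes as they then stand; what a row does not reach is not made up. A row lasts 1/12 s, in which the tool goes at most 41.7 mm and 7.16 degrees, less where a joint would pass 70% of its speed; a pose out of reach is approached as far as the arm can. A call is refused whole if a number of a shift passes 0.0417 or a number of a turn 0.125, either way. A call with a gripper value outside its range is refused whole. The fingers move at their own pace and stop on an object; FORCE is the grip in N (left out, the last holds). Time passes only in rows, so rows that do not move let the fingers close. It gives the time, the measured TCP pose, the force and the opening at its end, in the units of the state.
- status.sense(): the state, without advancing time (a new reading comes with each control period).
- vision.read_camera(name): name is "scene" or "top"; returns a dict with "color" (420x560x3 uint8, red, green, blue), "z_map" (420x560 float32, m along the optical axis (not along the pixel's ray), 0 where there is no reading), "intrinsics" (3x3 intrinsics, pixels), "world_to_cam" (4x4, takes a point from world to camera coordinates). Camera axes: x right, y up, looking along -z (the intrinsics and any distortion apply to the point x, -y, -z); pixel columns grow to the right and rows downward; lengths in m; the calibration is good to about 2 mm. A picture is of the moment at which its call begins.
- ctrl.close_job(): hands the job in, once; it reports no verdict.
Trained networks look in the newest picture that a camera, given by its name, has taken for a name from the list of things; names that differ only in an ending like _2 or _b are one class to them, and where a whole thing is asked for, a point or a joint stands for the part that bears it (a point fixed in the world has none). Each returns a list of dicts, best first, with "confidence" (0 to 1); they miss things now and then, are a little off and sometimes report something else, mostly with a low value. They report only what shows in the picture. A call takes as long as a camera call. They do not tell look-alikes from the thing itself.
- vision.outline_of(camera, query): "mask" (420x560 bool, what is visible of it) and "extent" ([left, top, right, bottom] in pixels, round what is visible of it).
- vision.tip_of(camera, query): "centre" ([row, column] in pixels: a listed point, or the origin of a listed thing).
The state is a dict: "time": time; "joint_pos": joint angles; "qd": joint speeds; "tau": joint torques, N m; "eef_pos": TCP position; "orientation": TCP orientation; "force": force on the tool from outside, world axes, zero at the start; "ft_torque": the same for the moment, N m; "width": finger opening in m.
Only numpy, scipy, OpenCV 4.12 (cv2) and the standard library are available. Lean on these libraries where they do the work, as an engineer would, in place of code of your own. Each camera call takes 0.05 s, during which the arm holds its last target.

## Working session

There is one attempt and no reset: what is moved stays moved. The work goes in short steps, Python scripts to look and compute and a shell command to move; the robot and the scene stay as the last step left them, time stands still between calls to the robot, and variables do not carry over. Pictures are saved under pics/ and viewed, and the job is handed in when it is done.

```bash
ls; mkdir -p pics; python3 - <<'E'
from rig import status, vision, ctrl
import cv2,numpy as np
print(status.sense())
for n in ("scene","top"):
    r=vision.read_camera(n)
    cv2.imwrite(f"pics/{n}0.png",r["color"][:,:,::-1])
    print(n,r["intrinsics"],r["world_to_cam"])
    np.savez(f"pics/{n}0.npz",**r)
E
```

```text
pics
{'time': 0.0, 'joint_pos': array([ 1.01940693,  0.43521276,  0.02497939,  1.57406922, -0.01155172,
        1.13400537, -0.07510044]), 'qd': array([ 0.00111915, -0.00021606, -0.00044614,  0.00039526,  0.00184044,
        0.00029371,  0.00114215]), 'tau': array([ 3.93004711e-06, -6.67861533e+01,  9.84403342e-01, -3.14463544e+01,
       -6.08418253e-02,  4.29270440e-02,  1.39097669e-04]), 'eef_pos': array([ 0.27088708, -0.56269222,  0.2259622 ]), 'orientation': array([ 9.74934835e-01,  2.22489249e-01, -2.62443246e-04, -7.29772643e-04]), 'force': array([-0.00658619,  0.39864725,  0.53735214]), 'ft_torque': array([-0.0168656 ,  0.02125337, -0.02436508]), 'width': 0.09162199979371498}
scene [[398.21922035   0.         279.30175837]
 [  0.         398.21922035 215.07267127]
 [  0.           0.           1.        ]] [[-0.54965204  0.83538175 -0.00446793  0.3821783 ]
 [-0.59688531 -0.38897659  0.70173011  0.28097755]
 [ 0.58447461  0.38837423  0.71242887 -1.29675874]
 [ 0.          0.          0.          1.        ]]
top [[441.78941005   0.         278.58983626]
 [  0.         441.78941005 203.22828431]
 [  0.           0.           1.        ]] [[-0.02048937 -0.99978031 -0.0044176  -0.03073871]
 [ 0.98951212 -0.02091047  0.14292837 -0.61537609]
 [-0.14298935 -0.00144276  0.98972318 -0.8987887 ]
 [ 0.          0.          0.          1.        ]]
```

View pics/scene0.png

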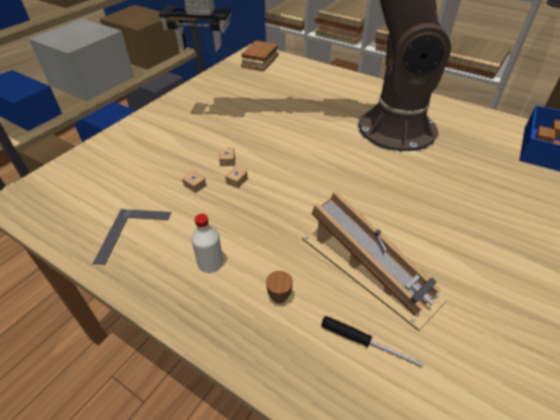

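View pics/top0.png

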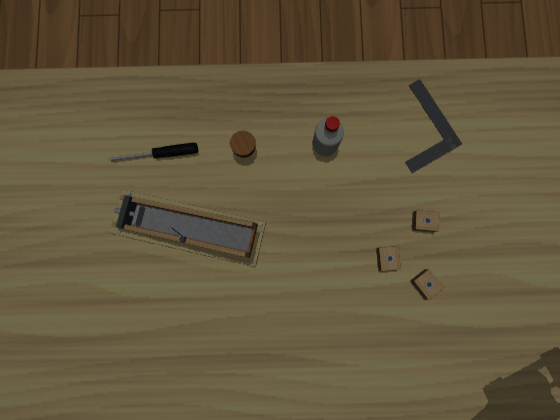

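The top view shows three look-alike blanks at about (col,row) (389,258), (427,220) and (429,285). The leftmost for the robot is the one at (389,258). The chute runs from its upper end at about (258,240) down to the stop at about (130,213). The bottle is at (328,135), the turned foot at (243,145) and the screwdriver at (155,152).

```bash
cat > h.py <<'E'
import numpy as np,cv2
def unproj(r,u,v,z=None):
    K=r["intrinsics"];T=r["world_to_cam"]
    if z is None: z=r["z_map"][np.asarray(v).astype(int),np.asarray(u).astype(int)]
    c=np.stack([(u-K[0,2])/K[0,0]*z,-(v-K[1,2])/K[1,1]*z,-z*np.ones_like(u,dtype=float)],-1)
    return (c-T[:3,3])@T[:3,:3]
def proj(r,p):
    K=r["intrinsics"];T=r["world_to_cam"]
    c=np.asarray(p)@T[:3,:3].T+T[:3,3]
    return np.stack([K[0,2]-K[0,0]*c[...,0]/c[...,2],K[1,2]+K[1,1]*c[...,1]/c[...,2]],-1)
def ray(r,u,v):
    a=unproj(r,np.float64(u),np.float64(v),0.);b=unproj(r,np.float64(u),np.float64(v),1.);d=b-a
    return a,d/np.linalg.norm(d)
def atz(r,u,v,h):
    a,d=ray(r,u,v);return a+d*(h-a[2])/d[2]
def tri(r1,p1,r2,p2):
    A=np.zeros((3,3));b=np.zeros(3)
    rs=[]
    for r,p in((r1,p1),(r2,p2)):
        o,d=ray(r,*p);M=np.eye(3)-np.outer(d,d);A+=M;b+=M@o;rs.append((o,d))
    x=np.linalg.solve(A,b)
    return x,[np.linalg.norm(np.cross(x-o,d)) for o,d in rs]
E
python3 - <<'E'
from rig import status, vision
import numpy as np,cv2
from h import *
R={}
for n in ("scene","top"):
    R[n]=vision.read_camera(n)
    for q in ("blank","chute","keeper","stop","load_point","glue","turned_foot","screwdriver"):
        o=vision.outline_of(n,q) if q!="load_point" else []
        t=vision.tip_of(n,q)
        print(n,q,[(round(a["confidence"],2),np.round(a["extent"]).tolist(),int(a["mask"].sum())) for a in o],[(round(a["confidence"],2),np.round(a["centre"],1).tolist()) for a in t])
        if q=="blank":
            for a in o:
                m=a["mask"];v,u=np.nonzero(m);P=unproj(R[n],u.astype(float),v.astype(float))
                zt=np.percentile(P[:,2],[10,50,90]);T=P[(P[:,2]>.022)&(P[:,2]<.045)]
                if len(T)<10: continue
                rc=cv2.minAreaRect((T[:,:2]*1000).astype(np.float32))
                print("   ",zt.round(3),"top ctr",T.mean(0).round(4),rc)
    # depth sample bench
    print(unproj(R[n],np.array([300.,200.,420]),np.array([320.,300,150])).round(4))
E
```

```text
scene blank [(0.79, [184.0, 171.0, 206.0, 189.0], 315), (0.58, [225.0, 167.0, 248.0, 188.0], 341), (0.51, [220.0, 150.0, 236.0, 166.0], 275)] [(0.71, [179.3, 237.9]), (0.58, [186.1, 195.6]), (0.54, [161.9, 224.9])]
    [0.009 0.028 0.032] top ctr [ 0.577  -0.3564  0.0296] ((574.599609375, -359.51190185546875), (50.219688415527344, 40.958740234375), 81.8392105102539)
    [0.008 0.028 0.032] top ctr [ 0.4972 -0.2716  0.0295] ((494.4142761230469, -274.3456115722656), (51.41960525512695, 42.53828430175781), 1.0505794286727905)
    [0.006 0.028 0.032] top ctr [ 0.4418 -0.3504  0.0296] ((438.8616638183594, -352.6822204589844), (51.18264389038086, 41.03988265991211), 34.805213928222656)
scene chute [(0.73, [301.0, 193.0, 445.0, 333.0], 8132)] [(0.66, [255.3, 345.4])]Traceback (most recent call last):
  File "<stdin>", line 9, in <module>
ValueError: it knows: blank, chute, glue, load_point, screwdriver, turned_foot
```

```bash
python3 - <<'E'
import cv2,numpy as np
a=cv2.imread("pics/top0.png")
cv2.imwrite("pics/t_chute.png",cv2.resize(a[180:280,100:280],None,fx=4.4,fy=4.4,interpolation=cv2.INTER_CUBIC)*1)
cv2.imwrite("pics/t_bl.png",cv2.convertScaleAbs(cv2.resize(a[190:310,360:460],None,fx=5,fy=5,interpolation=cv2.INTER_CUBIC),alpha=1.7))
a=cv2.imread("pics/scene0.png")
cv2.imwrite("pics/s_chute.png",cv2.resize(a[185:325,295:455],None,fx=4.2,fy=4.2,interpolation=cv2.INTER_CUBIC))
E
python3 - <<'E'
from rig import status, vision
import numpy as np,cv2
from h import *
R={}
for n in ("scene","top"):
    R[n]=vision.read_camera(n)
    for q in ("blank","chute","load_point","glue","turned_foot","screwdriver"):
        o=vision.outline_of(n,q) if q!="load_point" else []
        t=vision.tip_of(n,q)
        print(n,q,[(round(a["confidence"],2),np.round(a["extent"]).tolist(),int(a["mask"].sum())) for a in o],[(round(a["confidence"],2),np.round(a["centre"],1).tolist()) for a in t])
        if q=="blank":
            for a in o:
                m=a["mask"];v,u=np.nonzero(m);P=unproj(R[n],u.astype(float),v.astype(float))
                zt=np.percentile(P[:,2],[10,50,90]);T=P[(P[:,2]>.022)&(P[:,2]<.045)]
                if len(T)<10: continue
                rc=cv2.minAreaRect((T[:,:2]*1000).astype(np.float32))
                print("   ",zt.round(3),"top ctr",T.mean(0).round(4),rc)
    print(unproj(R[n],np.array([300.,200.,420]),np.array([320.,300,150])).round(4))
E
```

```text
scene blank [(0.82, [225.0, 168.0, 247.0, 185.0], 351), (0.78, [221.0, 149.0, 235.0, 166.0], 245), (0.69, [183.0, 173.0, 209.0, 189.0], 341)] [(0.81, [188.7, 195.4]), (0.57, [164.3, 228.7]), (0.53, [179.5, 236.0])]
    [0.007 0.028 0.032] top ctr [ 0.4974 -0.2718  0.0295] ((493.8200988769531, -274.1849060058594), (53.450374603271484, 43.43008041381836), 1.554648756980896)
    [0.01  0.029 0.032] top ctr [ 0.4413 -0.3498  0.0296] ((438.2286376953125, -351.4385986328125), (50.06425476074219, 39.7615852355957), 36.347930908203125)
    [0.007 0.028 0.032] top ctr [ 0.5758 -0.3566  0.0297] ((573.513427734375, -358.9305725097656), (49.7799072265625, 42.563270568847656), 84.86377716064453)
scene chute [(0.81, [300.0, 195.0, 445.0, 332.0], 8146)] [(0.75, [254.1, 345.3])]
scene load_point [] [(0.69, [227.6, 352.4])]
scene glue [(0.98, [193.0, 214.0, 223.0, 276.0], 1336)] [(0.62, [262.8, 210.5])]
scene turned_foot [(0.81, [266.0, 272.0, 291.0, 305.0], 727)] [(0.64, [297.2, 279.1])]
scene screwdriver [(0.69, [319.0, 315.0, 403.0, 361.0], 677)] [(0.56, [345.7, 366.6])]
[[ 7.656e-01  9.680e-02 -4
[... 522 characters left out ...]
7265625, -276.2141418457031), (49.05631637573242, 43.26054000854492), 3.384173631668091)
    [0.018 0.03  0.033] top ctr [ 0.4377 -0.3539  0.0301] ((437.5782470703125, -354.8735046386719), (49.42168045043945, 42.1489372253418), 36.23773956298828)
top chute [(0.55, [113.0, 193.0, 265.0, 265.0], 6660)] [(0.81, [235.8, 214.4])]
top load_point [] [(0.83, [228.1, 209.5])]
top glue [(0.68, [311.0, 118.0, 344.0, 155.0], 954)] []
top turned_foot [(0.88, [230.0, 130.0, 256.0, 159.0], 530)] [(0.9, [148.8, 242.7])]
top screwdriver [(0.62, [107.0, 139.0, 200.0, 166.0], 668)] [(0.83, [153.1, 155.9]), (0.54, [151.0, 242.5])]
[[ 0.3662 -0.0843  0.001 ]
 [ 0.4125  0.1315 -0.0011]
 [ 0.7367 -0.3675 -0.0012]]
```

View pics/t_chute.png

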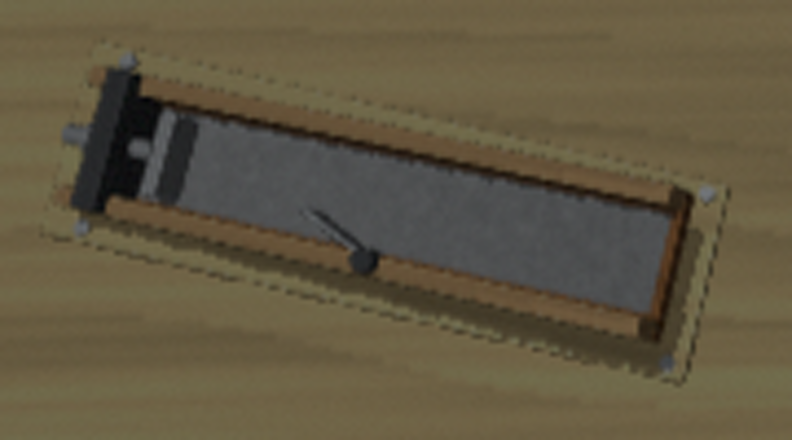

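View pics/t_bl.png

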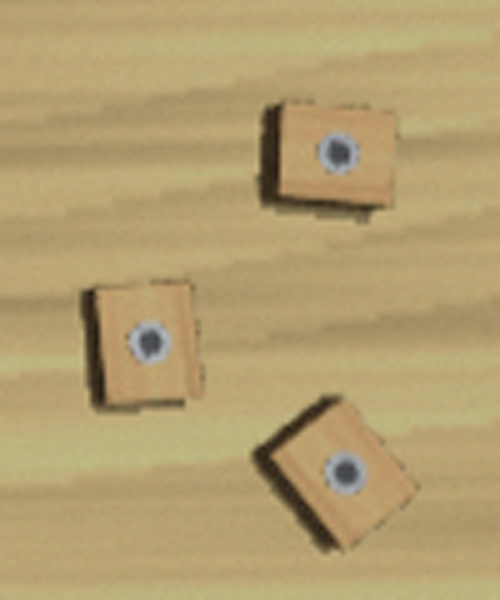

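View pics/s_chute.png

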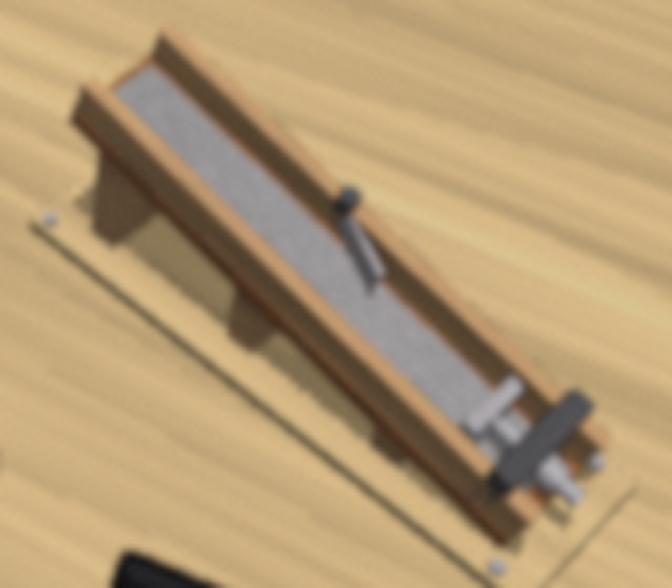

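Blank target: about (0.494,-0.275), top at 30 mm in both views, long axis near world x. The keeper is on the robot-side wall, which is chute +y, and the stop plate is near the lower end. Next I'll fit the chute pose.

```bash
python3 - <<'E'
from rig import status, vision
import numpy as np,cv2
from h import *
from scipy.optimize import least_squares
R={n:dict(np.load(f"pics/{n}0.npz")) for n in("scene","top")}
x,e=tri(R["top"],(209.5,228.1),R["scene"],(352.4,227.6));print("load tri",x.round(4),np.round(e,4))
x,e=tri(R["top"],(389.6,258.0),R["scene"],(237.0,176.0));print("ring tri",x.round(4),np.round(e,4))
a=np.radians(14)
def fr(p):
    yaw=p[2];c,s=np.cos(yaw),np.sin(yaw)
    Xl=np.array([c*np.cos(a),s*np.cos(a),-np.sin(a)]);Y=np.array([-s,c,0]);Z=np.cross(Xl,Y)
    return np.array([p[0],p[1],.075]),np.stack([Xl,Y,Z],1)
# from depth: points within chute
for n in("top","scene"):
    r=R[n];V,U=np.mgrid[0:420,0:560];P=unproj(r,U.ravel().astype(float),V.ravel().astype(float));
    p0=[0.53,0.13,np.radians(77)]
    ld=tri(R["top"],(209.5,228.1),R["scene"],(352.4,227.6))[0];p0[:2]=ld[:2]
    for it in range(4):
        o,M=fr(p0);Q=(P-o)@M
        k=(np.abs(Q[:,1])<.045)&(Q[:,0]>-.095)&(Q[:,0]<.12)&(Q[:,2]>-.01)&(Q[:,2]<.032)
        S=P[k]
        def res(p):
            o,M=fr(p);q=(S-o)@M
            df=np.hypot(np.maximum(np.abs(q[:,1])-.025,0),q[:,2])
            dw=np.hypot(np.maximum(np.abs(np.abs(q[:,1])-.03)-.005,0),q[:,2]-.024)
            # inner walls
            di=np.hypot(np.abs(np.abs(q[:,1])-.025),np.maximum(np.abs(q[:,2]-.012)-.012,0))
            do=np.hypot(np.abs(np.abs(q[:,1])-.035),np.maximum(np.abs(q[:,2]-.012)-.012,0))
            return np.minimum.reduce([df,dw,di,do])
        s=least_squares(res,p0,loss="soft_l1",f_scale=.001);p0=s.x
    print(n,p0[:2].round(4),np.degrees(p0[2]).round(2),k.sum(),np.median(np.abs(s.fun)).round(5))
    o,M=fr(p0);Q=(P-o)@M
    f=(np.abs(Q[:,1])<.02)&(Q[:,0]>-.08)&(Q[:,0]<.03)&(abs(Q[:,2])<.01);print(" floor z",Q[f][:,2].mean().round(4), "slope",np.polyfit(Q[f][:,0],Q[f][:,2],1).round(4))
    f=(np.abs(Q[:,1])<.02)&(abs(Q[:,2])<.005);print(" floor x range",np.percentile(Q[f][:,0],[.5,99.5]).round(4))
    f=(np.abs(Q[:,1])<.018)&(Q[:,2]>.016)&(Q[:,2]<.03)&(Q[:,0]>.12)&(Q[:,0]<.2);print(" stop",np.sort(Q[f][:,0])[:: max(1,f.sum()//12)].round(4),Q[f][:,2].mean())
    # overlay
    img=cv2.resize(r["color"][:,:,::-1],None,fx=3,fy=3,interpolation=cv2.INTER_CUBIC)
    def L(A,B,col):
        q=(proj(r,np.array([A,B])@M.T+o)+.5)*3-.5
        cv2.line(img,*[tuple(int(round(t)) for t in w) for w in q],col,1)
    for y in(-.035,-.025,.025,.035): L([-.09,y,.024],[.215,y,.024],(0,255,0))
    for y in(-.025,.025): L([-.09,y,0],[.215,y,0],(255,255,0))
    for x in(-.09,0): L([x,-.025,0],[x,.025,0],(0,0,255))
    for x in(.139,.165): L([x,-.02,.024],[x,.02,.024],(255,0,255))
    c=(proj(r,o)*3).astype(int);cv2.imwrite(f"pics/fit_{n}.png",img[c[1]-200:c[1]+330,max(0,c[0]-400):c[0]+390])
E
```

```text
load tri [0.5592 0.0986 0.0912] [0.0023 0.0023]
ring tri [ 0.4927 -0.2769  0.0201] [0.003 0.003]
top [0.5551 0.0959] 75.58 3416 0.00092
 floor z 0.0 slope [-0.0015 -0.    ]
 floor x range [-0.0901  0.3345]
 stop [0.1598 0.1608 0.1615 0.1623 0.1638 0.1653 0.1682 0.1773 0.1831 0.1841
 0.1847 0.1853 0.1861] 0.02216177940903384
scene [0.5549 0.0972] 75.72 3383 0.00084
 floor z 0.0003 slope [-0.0005  0.0003]
 floor x range [-0.0882  0.3328]
 stop [0.161  0.1624 0.1628 0.164  0.1652 0.1665 0.1668 0.1682 0.1735 0.1788
 0.1816 0.1841 0.1987] 0.021872119680615993
```

View pics/fit_top.png

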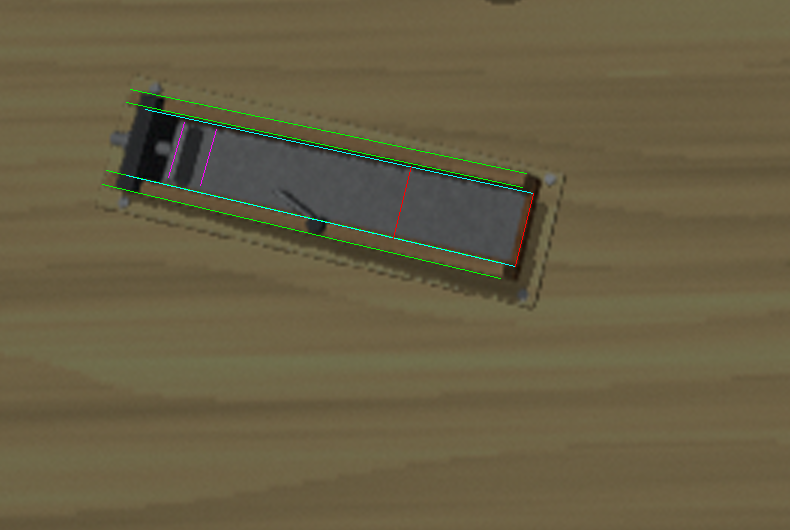

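View pics/fit_scene.png

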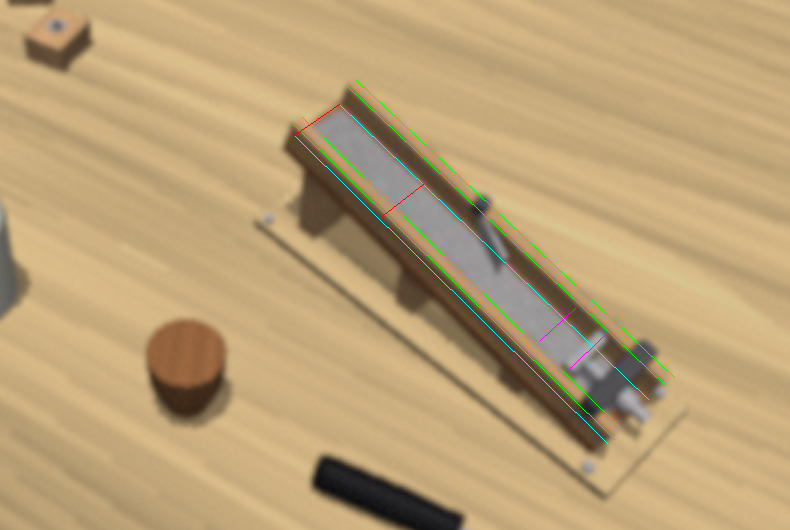

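```bash
python3 - <<'E'
import numpy as np,cv2
from h import *
R={n:dict(np.load(f"pics/{n}0.npz")) for n in("scene","top")}
# blank edges via plane z=0.03 from corner pixels in the t_bl zoom (x5, offset 360,190)
from scipy.optimize import least_squares
for n,box in(("top",(370,240,410,280)),("scene",(220,160,254,192))):
    r=R[n];V,U=np.mgrid[box[1]:box[3],box[0]:box[2]];P=unproj(r,U.ravel().astype(float),V.ravel().astype(float))
    S=P[(P[:,2]>.025)&(P[:,2]<.036)]
    print(n,len(S),S[:,2].mean().round(4),cv2.minAreaRect((S[:,:2]*1000).astype(np.float32)))
img=[cv2.resize(R[n]["color"][b[1]:b[3],b[0]:b[2],::-1],(400,400),interpolation=cv2.INTER_CUBIC) for n,b in(("top",(370,240,410,280)),("scene",(220,160,260,200)))]
cv2.imwrite("pics/bl2.png",cv2.convertScaleAbs(np.hstack(img),alpha=1.3))
E
```

```text
top 472 0.0304 ((493.58349609375, -276.4642639160156), (49.90195846557617, 43.218536376953125), 3.0024805068969727)
scene 214 0.03 ((488.1288146972656, -302.5518798828125), (107.33655548095703, 57.43076705932617), 79.60304260253906)
```

View pics/bl2.png

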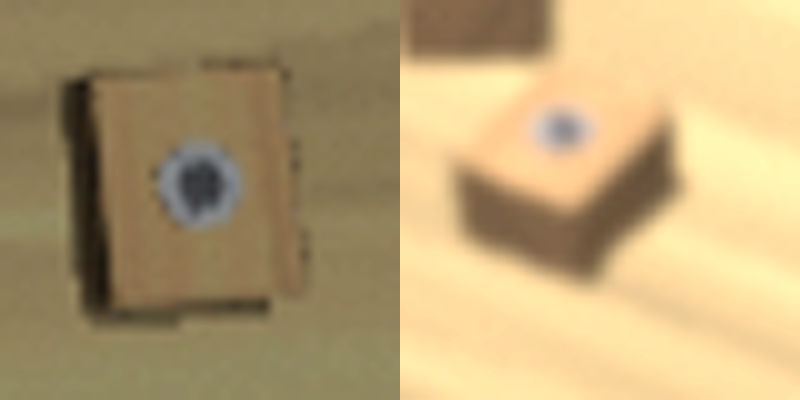

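Overlays fit to within about 1 px: load_point is at about (0.555,0.0966), with yaw about 75.65°. The stop face shows at about 0.160, and the blank top centre at about (0.4937,-0.2755) with its long axis at yaw +3°. I'll turn the tool first so the jaws open along the blank's length (the fingers must fit inside the channel later).

```bash
cat >> h.py <<'E'
from scipy.spatial.transform import Rotation as Ro
def tool(s): return np.array(s["eef_pos"]),Ro.from_quat(s["orientation"]).as_matrix()
def rep(s,tgt=None,yaw=None):
    p,M=tool(s);y=np.degrees(np.arctan2(M[1,1],M[0,1]))
    print("t",round(s["time"],2),"tcp",p.round(4),"tooly yaw",y.round(2),"tiltz",M[:,2].round(3),"F",np.round(s["force"],2),"w",round(s["width"],4),"j7",s["joint_pos"][6].round(3))
    if tgt is not None: print(" to go in tool axes",(M.T@(np.array(tgt)-p)).round(4))
    if yaw is not None: print(" turn",round(-np.radians((yaw-y+180)%360-180),4))
LP=np.array([.555,.0966,.075]);YAW=75.65
def chute():
    a=np.radians(14);c,s=np.cos(np.radians(YAW)),np.sin(np.radians(YAW))
    X=np.array([c*np.cos(a),s*np.cos(a),-np.sin(a)]);Y=np.array([-s,c,0]);return LP,np.stack([X,Y,np.cross(X,Y)],1)
E
python3 -c "
import numpy as np
from h import *
R={n:dict(np.load(f'pics/{n}0.npz')) for n in('scene','top')}
print(tri(R['top'],(389.85,258.05),R['scene'],(235.8,172.5)))"
python3 -m handwheel '[[0,0,0,-0.125,0],[0,0,0,-0.125,0],[0,0,0,-0.125,0],[0,0,0,-0.125,0],[0,0,0,-0.125,0],[0,0,0,-0.125,0],[0,0,0,-0.125,0],[0,0,0,-0.125,0],[0,0,0,-0.125,0],[0,0,0,-0.05,0]]' 20
python3 -c "
from h import *
from rig import status
rep(status.sense(),[.4937,-.2755,.1],3)"
```

```text
(array([ 0.49349566, -0.2762904 ,  0.03279625]), [np.float64(0.0007138706515763598), np.float64(0.0007138706515763372)])
time: 2.43
eef_pos: [0.271, -0.5632, 0.2267]
orientation: [0.686, 0.728, -0.0, -0.0]
force: [0.2, -0.0, 0.0]
width: 0.0919
t 2.43 tcp [ 0.271  -0.5632  0.2267] tooly yaw 3.44 tiltz [-0. -0. -1.] F [ 0.15 -0.    0.03] w 0.0919 j7 0.998
 to go in tool axes [0.2739 0.2396 0.1267]
 turn 0.0076
```

```bash

python3 -m handwheel '[[0.025,0.0218,0,0.0076,0],[0.025,0.0218,0,0,0],[0.025,0.0218,0,0,0],[0.025,0.0218,0,0,0],[0.025,0.0218,0,0,0],[0.025,0.0218,0,0,0],[0.025,0.0218,0,0,0],[0.025,0.0218,0,0,0],[0.025,0.0218,0,0,0],[0.025,0.0218,0,0,0],[0.0239,0.0216,0,0,0],[0,0,0.03,0,0],[0,0,0.03,0,0],[0,0,0.03,0,0],[0,0,0.02,0,0],[0,0,0,0,0],[0,0,0,0,0]]'
python3 - <<'E'
from h import *
from rig import status,vision
rep(status.sense(),[.4937,-.276,.007],3)
r=vision.read_camera("top");c=proj(r,[.4937,-.276,.03]).astype(int)
cv2.imwrite("pics/t1.png",cv2.resize(r["color"][c[1]-70:c[1]+70,c[0]-70:c[0]+70,::-1],(590,590),interpolation=cv2.INTER_CUBIC))
r=vision.read_camera("scene");c=proj(r,[.4937,-.276,.03]).astype(int)
cv2.imwrite("pics/s1.png",cv2.resize(r["color"][c[1]-70:c[1]+70,c[0]-70:c[0]+70,::-1],(590,590),interpolation=cv2.INTER_CUBIC))
E
```

```text
time: 3.85
eef_pos: [0.4974, -0.2783, 0.1163]
orientation: [0.691, 0.723, -0.0, -0.001]
force: [-0.2, -1.0, 0.8]
width: 0.0916
t 3.85 tcp [ 0.4974 -0.2783  0.1163] tooly yaw 2.6 tiltz [-0.002  0.001 -1.   ] F [-0.25 -1.01  0.84] w 0.0916 j7 0.275
 to go in tool axes [ 0.0024 -0.0034  0.1094]
 turn -0.007
```

View pics/t1.png

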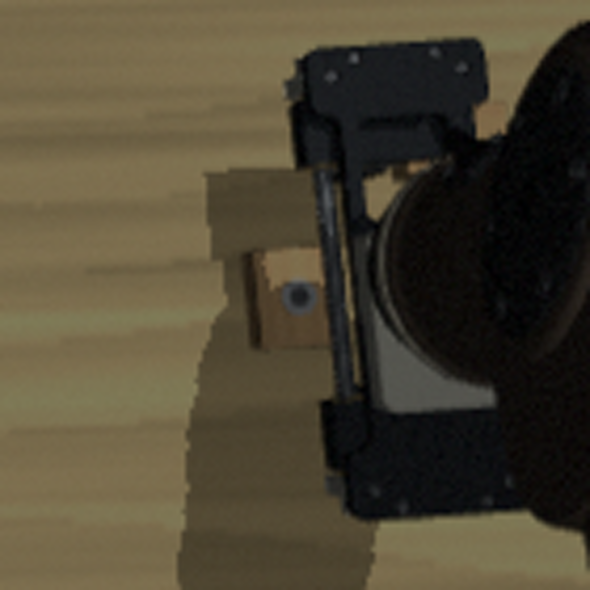

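View pics/s1.png

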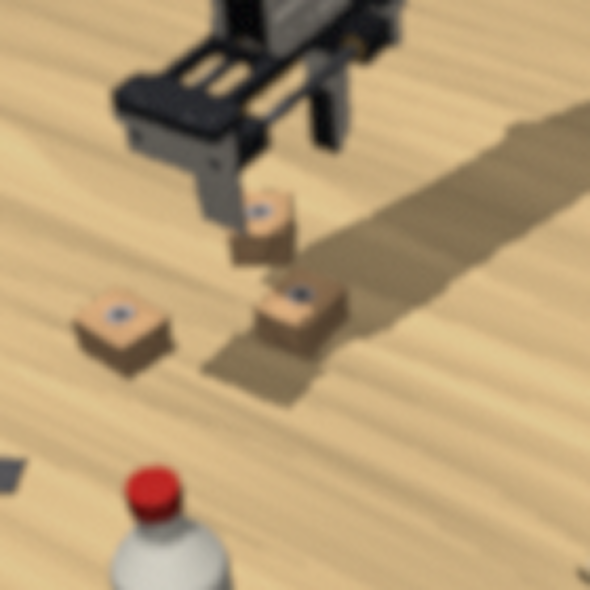

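The gripper hovers above the leftmost blank (top crop ring at (300,296)), with its jaws along the blank's length. The other two are clear. Next I'll settle, then descend.

```bash

python3 -m handwheel '[[0,0,0.03,0,0],[0,0,0.03,0,0],[0,0,0,0,0],[0,0,0,0,0],[0,0,0,0,0]]'
python3 - <<'E'
from h import *
from rig import status,vision
rep(status.sense(),[.4937,-.276,.007],3)
E
```

```text
time: 4.37
eef_pos: [0.4992, -0.279, 0.0589]
orientation: [0.691, 0.723, 0.0, 0.001]
force: [0.4, 0.4, 0.4]
width: 0.0921
t 4.37 tcp [ 0.4992 -0.279   0.0589] tooly yaw 2.59 tiltz [ 0.002 -0.001 -1.   ] F [0.43 0.41 0.35] w 0.0921 j7 0.241
 to go in tool axes [ 0.0033 -0.0055  0.0518]
 turn -0.0071
```

```bash

python3 -m handwheel '[[0.0033,-0.0055,0.006,-0.007,0],[0,0,0.02,0,0],[0,0,0.02,0,0],[0,0,0.0055,0,0],[0,0,0,0,0],[0,0,0,0,0],[0,0,0,0,0]]'
python3 - <<'E'
from h import *
from rig import status,vision
rep(status.sense(),[.4937,-.276,.007],3)
E
```

```text
time: 4.95
eef_pos: [0.4932, -0.2758, 0.0066]
orientation: [0.688, 0.725, 0.0, 0.001]
force: [1.0, -0.0, 0.2]
width: 0.0921
t 4.95 tcp [ 0.4932 -0.2758  0.0066] tooly yaw 3.0 tiltz [ 0.002 -0.001 -1.   ] F [ 0.98 -0.03  0.22] w 0.0921 j7 0.211
 to go in tool axes [-0.0003  0.0005 -0.0004]
 turn 0.0
```

```bash

python3 -m handwheel '[[0,0,0,0,0.3],[0,0,0,0,0.4],[0,0,0,0,0.5],[0,0,0,0,0.6],[0,0,0,0,0.7],[0,0,0,0,0.7],[0,0,0,0,0.7],[0,0,0,0,0.7],[0,0,0,0,0.7],[0,0,0,0,0.7]]' 20
python3 - <<'E'
from h import *
from rig import status,vision
rep(status.sense(),[.4937,-.276,.007],3)
E
```

```text
time: 5.78
eef_pos: [0.4923, -0.2755, 0.0052]
orientation: [0.688, 0.725, -0.0, 0.0]
force: [-0.2, -0.1, 0.6]
width: 0.0498
t 5.78 tcp [ 0.4923 -0.2755  0.0052] tooly yaw 3.0 tiltz [-0. -0. -1.] F [-0.24 -0.14  0.6 ] w 0.0498 j7 0.211
 to go in tool axes [-0.0006  0.0014 -0.0018]
 turn 0.0
```

```bash

python3 -m handwheel '[[0,0,-0.01,0,0.7],[0,0,-0.025,0,0.7],[0,0,-0.03,0,0.7],[0,0,-0.03,0,0.7],[0,0,-0.03,0,0.7],[0,0,-0.03,0,0.7],[0,0,-0.025,-0.06,0.7],[0,0,0,-0.11,0.7],[0,0,0,-0.11,0.7],[0,0,0,-0.11,0.7],[0,0,0,-0.11,0.7],[0,0,0,-0.11,0.7],[0,0,0,-0.11,0.7],[0,0,0,-0.11,0.7],[0,0,0,-0.11,0.7],[0,0,0,-0.11,0.7],[0,0,0,-0.11,0.7],[0,0,0,-0.108,0.7],[0,0,0,0,0.7],[0,0,0,0,0.7]]' 20
python3 - <<'E'
from h import *
from rig import status,vision
rep(status.sense(),[.5427,.0484,.16],75.65)
E
```

```text
time: 7.45
eef_pos: [0.4921, -0.2755, 0.1856]
orientation: [0.127, 0.992, 0.0, 0.0]
force: [-0.3, -0.3, 0.2]
width: 0.0499
t 7.45 tcp [ 0.4921 -0.2755  0.1856] tooly yaw 75.45 tiltz [ 0.  0. -1.] F [-0.26 -0.32  0.22] w 0.0499 j7 1.443
 to go in tool axes [0.0324 0.3262 0.0256]
 turn -0.0035
```

```bash

python3 -m handwheel '[[0.0027,0.015,0,-0.0035,0.7],[0.0027,0.0272,0,0,0.7],[0.0027,0.0272,0,0,0.7],[0.0027,0.0272,0,0,0.7],[0.0027,0.0272,0,0,0.7],[0.0027,0.0272,0,0,0.7],[0.0027,0.0272,0,0,0.7],[0.0027,0.0272,0,0,0.7],[0.0027,0.0272,0,0,0.7],[0.0027,0.0272,0,0,0.7],[0.0027,0.0272,0,0,0.7],[0.0027,0.0272,0,0,0.7],[0,0.012,0.013,0,0.7],[0,0,0.013,0,0.7],[0,0,0,0,0.7],[0,0,0,0,0.7],[0,0,0,0,0.7]]' 20
python3 - <<'E'
from h import *
from rig import status,vision
rep(status.sense(),[.5427,.0484,.16],75.65)
for n in("top","scene"):
    r=vision.read_camera(n);np.savez(f"pics/{n}2.npz",**r)
    c=proj(r,[.55,.1,.09]).astype(int)
    b=(c[0]-100,c[1]-75) if n=="top" else (c[0]-110,c[1]-90)
    print(n,b)
    cv2.imwrite(f"pics/{n}2.png",cv2.convertScaleAbs(cv2.resize(r["color"][b[1]:b[1]+150,b[0]:b[0]+200,::-1],(800,600),interpolation=cv2.INTER_CUBIC),alpha=1.4 if n=="top" else 1))
E
```

```text
time: 8.87
eef_pos: [0.5406, 0.0487, 0.1598]
orientation: [0.124, 0.992, -0.0, 0.0]
force: [-0.6, 0.1, -0.0]
width: 0.0505
t 8.87 tcp [0.5406 0.0487 0.1598] tooly yaw 75.76 tiltz [ 0. -0. -1.] F [-0.55  0.06 -0.04] w 0.0505 j7 0.799
 to go in tool axes [-0.0021  0.0002 -0.0002]
 turn 0.002
top (np.int64(107), np.int64(158))
scene (np.int64(243), np.int64(135))
```

View pics/top2.png

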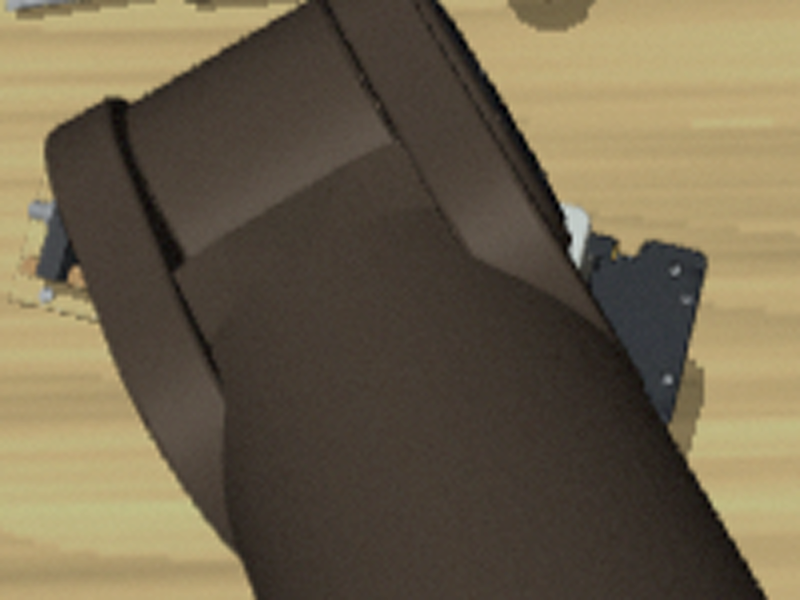

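View pics/scene2.png

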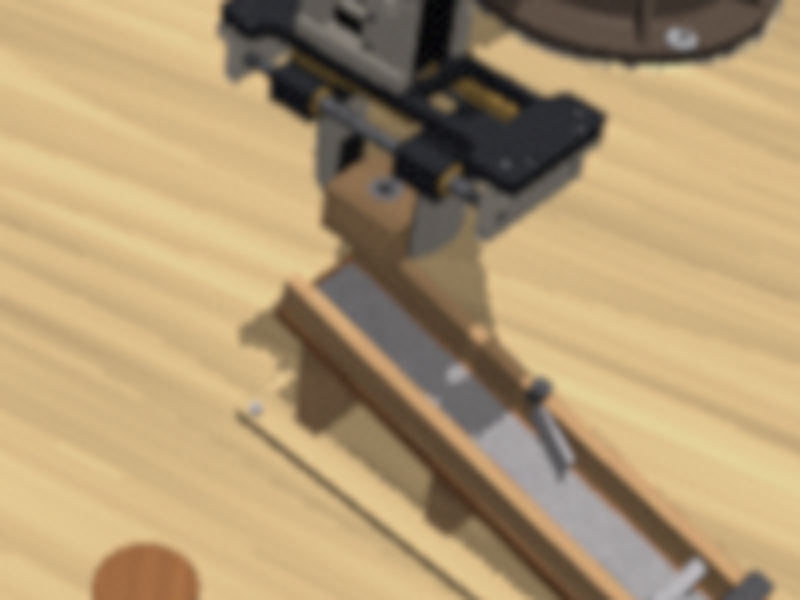

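The scene view shows the blank held level, its ring at (385,188) in the crop (about pixel (339,181.6)), above the chute's upper end. Now check its sideways offset in the chute frame, using the same camera as for the chute fit.

```bash
python3 - <<'E'
from h import *
from rig import status
s=status.sense();p,M=tool(s)
r=dict(np.load("pics/scene2.npz"))
q=atz(r,338.9,181.6,.1846);print("ring at z",q.round(4),"tcp",p.round(4),"tool-frame offset",(M.T@(q-p)).round(4), "depth est",unproj(r,np.float64(334),np.float64(183)).round(4))
for o in((.555,.0966),(.5549,.0972)):
    _,C=chute();d=(q-np.array([*o,.075]));Y=C[:,1];h=np.array([np.cos(np.radians(YAW)),np.sin(np.radians(YAW)),0])
    print("chute lateral",(d@Y).round(4),"level along",(d@h).round(4),"tcp lateral",((p-np.array([*o,.075]))@Y).round(4))
# refined by top-face depth points
V,U=np.mgrid[165:200,320:352];P=unproj(r,U.ravel().astype(float),V.ravel().astype(float));k=(P[:,2]>.178)&(P[:,2]<.191)
d=(P[k]-LP);print(k.sum(),"lat range",np.percentile(d@Y,[2,50,98]).round(4),"along",np.percentile(d@h,[2,50,98]).round(4),"z",np.median(P[k][:,2]).round(4))
E
```

```text
ring at z [0.5397 0.0475 0.1846] tcp [0.541  0.0484 0.16  ] tool-frame offset [ 0.001  -0.0011 -0.0246] depth est [0.5501 0.0414 0.1854]
chute lateral 0.0027 level along -0.0513 tcp lateral 0.0017
chute lateral 0.0024 level along -0.0519 tcp lateral 0.0014
366 lat range [-0.0212 -0.0087  0.0156] along [-0.0859 -0.051  -0.011 ] z 0.1851
```

```bash

python3 -m handwheel '[[-0.0026,0,0,0.002,0.7],[0,0,0.015,0,0.7],[0,0,0.02,0,0.7],[0,0,0.02,0,0.7],[0,0,0,0,0.7],[0,0,0,0,0.7],[0,0,0,0,0.7],[0,0,0,0,0.7]]' 20
python3 - <<'E'
from h import *
from rig import status,vision
rep(status.sense(),[.5427,.0484,.1],75.65)
for n in("scene",):
    r=vision.read_camera(n);np.savez(f"pics/{n}3.npz",**r)
    b=(283,165);print(r["color"].shape)
    cv2.imwrite(f"pics/{n}3.png",cv2.resize(r["color"][b[1]:b[1]+90,b[0]:b[0]+120,::-1],(800,600),interpolation=cv2.INTER_CUBIC))
E
```

```text
time: 9.63
eef_pos: [0.5441, 0.0483, 0.1056]
orientation: [0.124, 0.992, 0.0, 0.001]
force: [0.0, -0.6, -0.5]
width: 0.0497
t 9.63 tcp [0.5441 0.0483 0.1056] tooly yaw 75.71 tiltz [ 0.002  0.    -1.   ] F [ 0.04 -0.61 -0.5 ] w 0.0497 j7 0.746
 to go in tool axes [ 0.0014 -0.0003  0.0056]
 turn 0.0011
(420, 560, 3)
```

View pics/scene3.png

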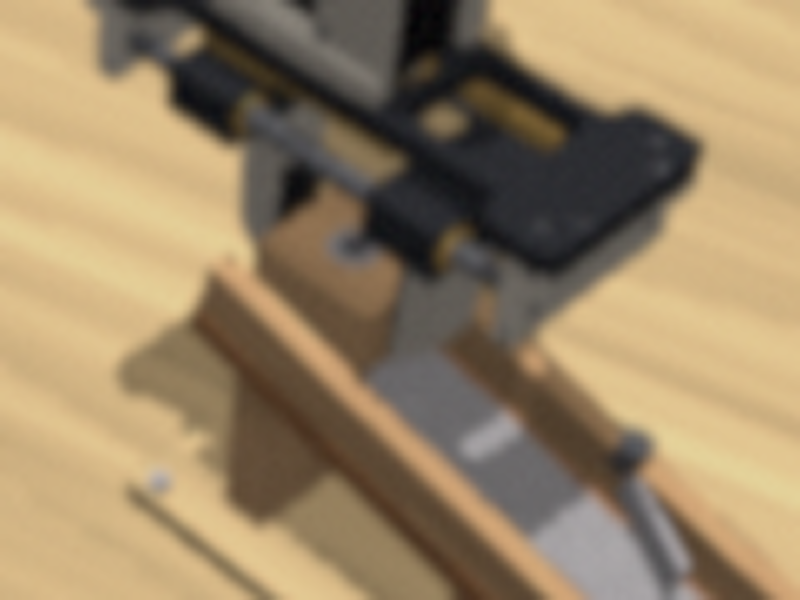

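The blank is already between the walls, touching nothing. Lower it gently onto the floor.

```bash

python3 -m handwheel '[[0,0,0.001,0,0.7],[0,0,0.001,0,0.7],[0,0,0.001,0,0.7],[0,0,0.001,0,0.7],[0,0,0,0,0.7],[0,0,0,0,0.7]]' 20
python3 -c "
from h import *
from rig import status
rep(status.sense(),[.5427,.0484,.1],75.65)"
python3 -m handwheel '[[0,0,0.001,0,0.7],[0,0,0,0,0.7],[0,0,0.001,0,0.7],[0,0,0,0,0.7],[0,0,0,0,0.7]]' 20
python3 -c "
from h import *
from rig import status
rep(status.sense(),[.5427,.0484,.1],75.65)"
```

```text
time: 10.18
eef_pos: [0.5431, 0.0481, 0.1001]
orientation: [0.124, 0.992, -0.0, -0.0]
force: [-0.5, -0.3, 0.5]
width: 0.0496
t 10.18 tcp [0.5431 0.0481 0.1001] tooly yaw 75.74 tiltz [-0. -0. -1.] F [-0.49 -0.27  0.51] w 0.0496 j7 0.741
 to go in tool axes [0.0005 0.0001 0.0001]
 turn 0.0015
time: 10.6
eef_pos: [0.5433, 0.0481, 0.0984]
orientation: [0.124, 0.992, -0.0, 0.0]
force: [-1.6, -0.2, 3.7]
width: 0.0505
t 10.6 tcp [0.5433 0.0481 0.0984] tooly yaw 75.73 tiltz [ 0. -0. -1.] F [-1.64 -0.22  3.68] w 0.0505 j7 0.739
 to go in tool axes [ 0.0006  0.0001 -0.0016]
 turn 0.0015
```

Floor contact (3.7 N) comes at the predicted height. Open gently so the blank's lower end settles.

```bash

python3 -m handwheel '[[0,0,0,0,0.45],[0,0,0,0,0.43],[0,0,0,0,0.4],[0,0,0,0,0.37],[0,0,0,0,0.34],[0,0,0,0,0.3],[0,0,0,0,0.3],[0,0,0,0,0.3]]' 20
python3 -c "
from h import *
from rig import status
rep(status.sense(),[.5427,.0484,.1],75.65)"
python3 -m handwheel '[[0,0,-0.005,0,0.25],[0,0,-0.01,0,0.2],[0,0,-0.02,0,0.1],[0,0,-0.03,0,0],[0,-0.03,-0.03,0,0],[0,-0.04,0,0,0],[0,-0.04,0,0,0],[0,-0.04,0,0,0.5],[0,-0.04,0,0,1],[0,0,0,0,1],[0,0,0,0,1],[0,0,0,0,1]]' 20
python3 - <<'E'
from h import *
from rig import status,vision
rep(status.sense())
for n,b in(("scene",(283,165)),("top",(140,180))):
    r=vision.read_camera(n);np.savez(f"pics/{n}4.npz",**r)
    cv2.imwrite(f"pics/{n}4.png",cv2.convertScaleAbs(cv2.resize(r["color"][b[1]:b[1]+105,b[0]:b[0]+140,::-1],(800,600),interpolation=cv2.INTER_CUBIC),alpha=1.3))
E
```

```text
time: 11.27
eef_pos: [0.5432, 0.0481, 0.0982]
orientation: [0.124, 0.992, -0.0, 0.0]
force: [0.1, 0.4, 0.4]
width: 0.064
t 11.27 tcp [0.5432 0.0481 0.0982] tooly yaw 75.73 tiltz [ 0. -0. -1.] F [0.08 0.4  0.45] w 0.064 j7 0.739
 to go in tool axes [ 0.0005  0.0002 -0.0018]
 turn 0.0015
time: 12.27
eef_pos: [0.4967, -0.1352, 0.1935]
orientation: [0.124, 0.992, 0.0, 0.0]
force: [0.4, -0.4, 0.1]
width: 0.0633
t 12.27 tcp [ 0.4967 -0.1352  0.1935] tooly yaw 75.71 tiltz [ 0.001  0.    -1.   ] F [ 0.36 -0.42  0.11] w 0.0633 j7 1.206
```

View pics/scene4.png

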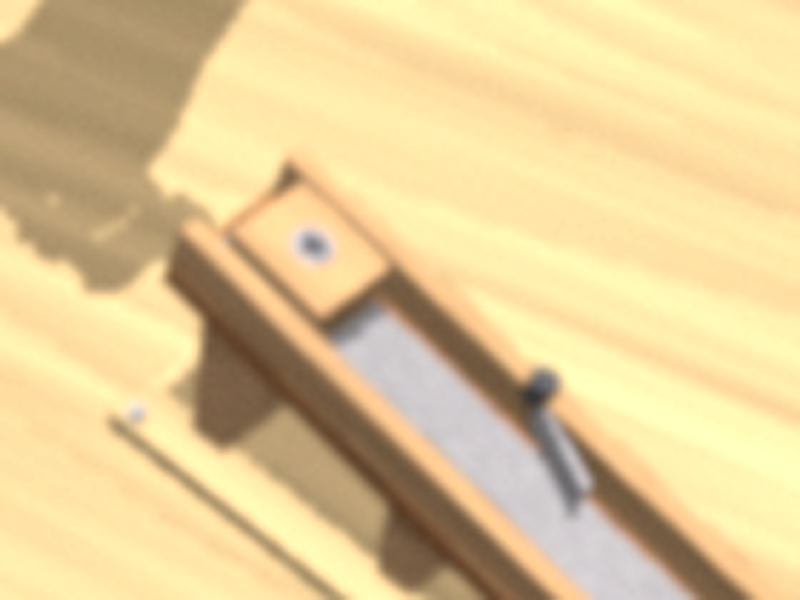

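View pics/top4.png

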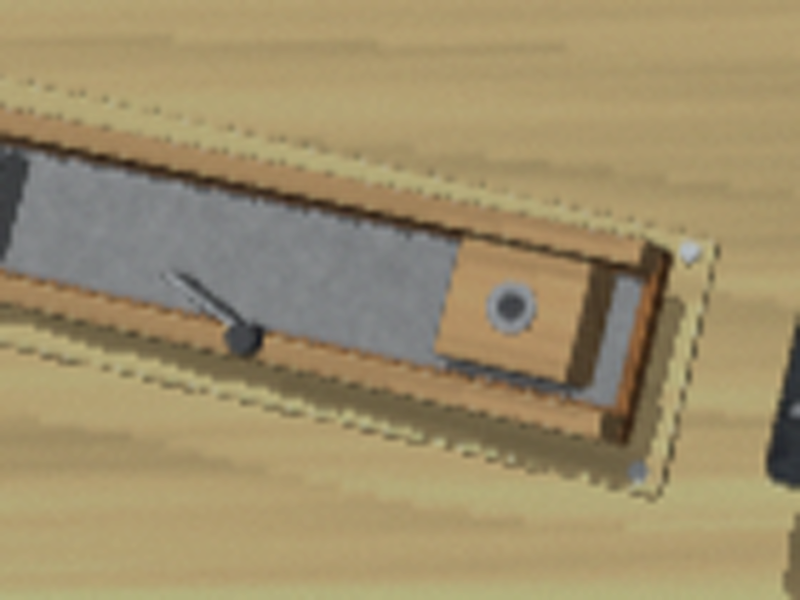

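The blank lies flat and lengthways at the upper end (ring at top crop (512,308), scene crop (313,245)), uphill of the keeper. I'll measure it and plan the push point.

```bash
python3 - <<'E'
from h import *
R={n:dict(np.load(f"pics/{n}4.npz")) for n in("scene","top")}
z=800/140
pt=(140+512.5/z-.5,180+308.5/z-.5);ps=(283+313.5/z-.5,165+245.5/z-.5)
x,e=tri(R["top"],pt,R["scene"],ps);o,C=chute()
print("ring",x.round(4),np.round(e,4),"load frame",(C.T@(x-o)).round(4))
for n in R:
    p=pt if n=="top" else ps;r=R[n]
    V,U=np.mgrid[int(p[1])-14:int(p[1])+15,int(p[0])-16:int(p[0])+17];Q=(unproj(r,U.ravel().astype(float),V.ravel().astype(float))-o)@C
    k=(abs(Q[:,1])<.024)&(Q[:,2]>.027)&(Q[:,2]<.034)&(abs(Q[:,0]+.048)<.03)
    T=Q[k];A=np.linalg.lstsq(np.c_[T[:,:2],np.ones(len(T))],T[:,2],rcond=None)[0]
    print(n,k.sum(),np.percentile(T[:,:2],[2,98],axis=0).round(4).tolist(),T[:,2].mean().round(4),"slopes",A.round(3),cv2.minAreaRect((T[:,:2]*1000).astype(np.float32)))
E
```

```text
ring [0.5462 0.0542 0.118 ] [0.0005 0.0005] load frame [-0.0524 -0.002   0.0313]
scene 351 [[-0.0746, -0.0232], [-0.0265, 0.017]] 0.0302 slopes [-0.004  0.009  0.03 ] ((-50.985328674316406, -2.1182193756103516), (43.078033447265625, 50.18849563598633), 89.78853607177734)
top 501 [[-0.0764, -0.0221], [-0.0291, 0.0179]] 0.0299 slopes [0.001 0.001 0.03 ] ((-52.56727600097656, -2.120159149169922), (49.785648345947266, 41.77097702026367), 0.34592345356941223)
```

```bash
cat >> h.py <<'E'
H=np.array([np.cos(np.radians(YAW)),np.sin(np.radians(YAW)),0])
def corner(x,y,z):
    o,C=chute();return o+C@np.array([x,y,z])-.019*H
def where(s):
    o,C=chute();p,_=tool(s);F=np.array(s["force"]);print(" finger front corner in load frame",((p+.019*H-o)@C).round(4),"F load",(F@C).round(2),"t",round(s["time"],2))
E
python3 -c "
from h import *
from rig import status
s=status.sense();t=corner(-.087,-.004,.014);print(t.round(4));rep(s,t+[0,0,.08],75.65);where(s)"
```

```text
[ 0.5341 -0.0013  0.1096]
t 12.37 tcp [ 0.497  -0.1339  0.1933] tooly yaw 75.86 tiltz [ 0.001  0.    -1.   ] F [-0.25 -1.6   0.01] w 0.0544 j7 1.206
 to go in tool axes [-0.0035  0.1377  0.0037]
 turn 0.0037
 finger front corner in load frame [-0.2408 -0.001   0.0618] F load [-1.57 -0.16 -0.38] t 12.37
```

```bash

python3 -m handwheel '[[0,0,0,0.0037,1],[-0.0005,0.0195,0,0,1],[-0.0005,0.0195,0,0,1],[-0.0005,0.0195,0,0,1],[-0.0005,0.0195,0,0,1],[-0.0005,0.0195,0,0,1],[-0.0005,0.0195,0,0,1],[-0.0005,0.0195,0,0,1],[0,0,0,0,1],[0,0,0.02,0,1],[0,0,0.02,0,1],[0,0,0,0,1],[0,0,0,0,1]]' 20
python3 -c "
from h import *
from rig import status
s=status.sense();t=corner(-.087,-.004,.014);rep(s,t,75.65);where(s)"
```

```text
time: 13.45
eef_pos: [0.5333, -0.0037, 0.1523]
orientation: [0.125, 0.992, -0.0, -0.001]
force: [-0.2, 0.6, -0.4]
width: 0.0003
t 13.45 tcp [ 0.5333 -0.0037  0.1523] tooly yaw 75.6 tiltz [-0.002  0.    -1.   ] F [-0.19  0.56 -0.43] w 0.0003 j7 0.89
 to go in tool axes [-0.0003  0.0026  0.0426]
 turn -0.0009
 finger front corner in load frame [-0.0998 -0.0038  0.0548] F load [ 0.59  0.32 -0.29] t 13.45
```

```bash

python3 -m handwheel '[[0,0.001,0.015,0,1],[0,0.001,0.015,0,1],[0,0,0.012,0,1],[0,0,0,0,1],[0,0,0,0,1],[0,0,0,0,1]]' 20
python3 - <<'E'
from h import *
from rig import status,vision
s=status.sense();t=corner(-.08,-.004,.014);rep(s,t,75.65);where(s)
r=vision.read_camera("scene");b=(283,150)
cv2.imwrite("pics/s5.png",cv2.resize(r["color"][b[1]:b[1]+105,b[0]:b[0]+140,::-1],(800,600),interpolation=cv2.INTER_CUBIC))
E
```

```text
time: 13.95
eef_pos: [0.5351, -0.0021, 0.1116]
orientation: [0.126, 0.992, 0.0, 0.001]
force: [-0.2, 0.6, 0.5]
width: 0.0003
t 13.95 tcp [ 0.5351 -0.0021  0.1116] tooly yaw 75.53 tiltz [ 0.001  0.    -1.   ] F [-0.24  0.62  0.52] w 0.0003 j7 0.842
 to go in tool axes [0.0012 0.0073 0.0037]
 turn -0.0021
 finger front corner in load frame [-0.088  -0.0052  0.0158] F load [0.4  0.38 0.64] t 13.95
```

View pics/s5.png

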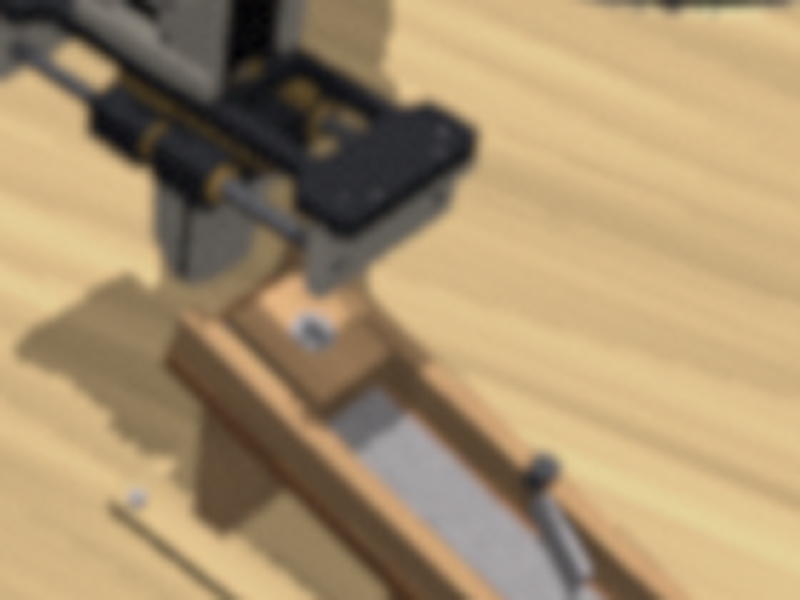

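Shut fingers stand just uphill of the blank. Start pushing along the slope (y:z = 0.970:0.242).

```bash

python3 -m handwheel '[[0.0006,0.0029,0.0010,-0.001,1],[0.0006,0.0029,0.0010,-0.001,1],[0,0.0029,0.0010,0,1],[0,0.0029,0.0008,0,1],[0,0.0029,0.0007,0,1],[0,0.0029,0.0007,0,1],[0,0.0029,0.0007,0,1],[0,0.0029,0.0007,0,1],[0,0.0029,0.0007,0,1],[0,0.0029,0.0007,0,1]]' 20
python3 - <<'E'
from h import *
from rig import status,vision
s=status.sense();rep(s,corner(-.02,-.004,.014),75.65);where(s)
E
```

```text
time: 14.83
eef_pos: [0.5406, 0.0264, 0.1026]
orientation: [0.125, 0.992, -0.0, -0.0]
force: [-0.3, -0.8, 0.7]
width: 0.0007
t 14.83 tcp [0.5406 0.0264 0.1026] tooly yaw 75.63 tiltz [-0. -0. -1.] F [-0.33 -0.77  0.67] w 0.0007 j7 0.782
 to go in tool axes [-0.0006  0.0366  0.0091]
 turn -0.0003
 finger front corner in load frame [-0.0577 -0.0034  0.014 ] F load [-0.97  0.13  0.44] t 14.83
```

```bash

python3 -m handwheel '[[0,0.0039,0.001,0,1],[0,0.0039,0.001,0,1],[0,0.0039,0.001,0,1],[0,0.0039,0.001,0,1],[0,0.0039,0.001,0,1],[0,0.0039,0.001,0,1],[0,0.0039,0.001,0,1],[0,0.0039,0.0009,0,1],[0,0.0039,0.0009,0,1],[0,0.0039,0.0009,0,1],[0,0.0039,0.0009,0,1],[0,0.0039,0.0009,0,1]]' 20
python3 - <<'E'
from h import *
from rig import status,vision
s=status.sense();rep(s,corner(.03,-.005,.014),75.65);where(s)
for n,b in(("scene",(300,180)),("top",(110,175))):
    r=vision.read_camera(n)
    cv2.imwrite(f"pics/{n}6.png",cv2.resize(r["color"][b[1]:b[1]+105,b[0]:b[0]+140,::-1],(800,600),interpolation=cv2.INTER_CUBIC))
E
```

```text
time: 15.83
eef_pos: [0.5522, 0.0719, 0.0911]
orientation: [0.125, 0.992, 0.0, -0.0]
force: [-0.4, -0.7, -0.7]
width: 0.0005
t 15.83 tcp [0.5522 0.0719 0.0911] tooly yaw 75.64 tiltz [-0.  0. -1.] F [-0.39 -0.72 -0.69] w 0.0005 j7 0.694
 to go in tool axes [-0.0016  0.0382  0.0097]
 turn -0.0002
 finger front corner in load frame [-0.0094 -0.0034  0.0142] F load [-0.6   0.19 -0.86] t 15.83
```

View pics/scene6.png

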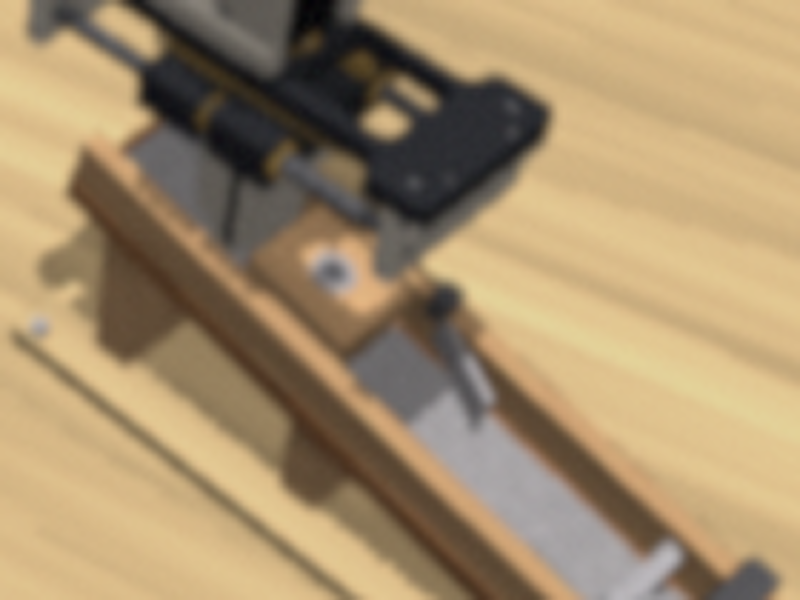

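The blank slides straight, and its front edge is nearing the keeper hinge. Continue through the keeper.

```bash

python3 -m handwheel '[[-0.0004,0.0029,0.0007,0,1],[-0.0004,0.0029,0.0007,0,1],[-0.0004,0.0029,0.0007,0,1],[-0.0004,0.0029,0.0007,0,1],[0,0.0029,0.0007,0,1],[0,0.0029,0.0007,0,1],[0,0.0029,0.0007,0,1],[0,0.0029,0.0007,0,1],[0,0.0029,0.0007,0,1]]' 20
python3 - <<'E'
from h import *
from rig import status,vision
s=status.sense();rep(s,corner(.05,-.005,.014),75.65);where(s)
E
python3 -m handwheel '[[0,0.0029,0.0007,0,1],[0,0.0029,0.0007,0,1],[0,0.0029,0.0007,0,1],[0,0.0029,0.0007,0,1],[0,0.0029,0.0007,0,1],[0,0.0029,0.0007,0,1],[0,0.0029,0.0007,0,1]]' 20
python3 - <<'E'
from h import *
from rig import status,vision
s=status.sense();rep(s,corner(.07,-.005,.014),75.65);where(s)
E
```

```text
time: 16.68
eef_pos: [0.5602, 0.0967, 0.0848]
orientation: [0.125, 0.992, -0.0, -0.0]
force: [-0.3, 0.3, -0.8]
width: 0.0005
t 16.68 tcp [0.5602 0.0967 0.0848] tooly yaw 75.64 tiltz [-0. -0. -1.] F [-0.33  0.3  -0.83] w 0.0005 j7 0.65
 to go in tool axes [0.     0.0315 0.0083]
 turn -0.0001
 finger front corner in load frame [ 0.0174 -0.005   0.0145] F load [ 0.4   0.39 -0.75] t 16.68
time: 17.27
eef_pos: [0.5653, 0.116, 0.0799]
orientation: [0.125, 0.992, -0.0, 0.0]
force: [-0.0, -3.2, 1.3]
width: 0.0006
t 17.27 tcp [0.5653 0.116  0.0799] tooly yaw 75.62 tiltz [ 0. -0. -1.] F [-0.01 -3.16  1.33] w 0.0006 j7 0.617
 to go in tool axes [0.0002 0.0309 0.0083]
 turn -0.0005
 finger front corner in load frame [ 0.038  -0.0052  0.0146] F load [-3.29 -0.77  0.55] t 17.27
```

```bash

python3 -m handwheel '[[0,0.0029,0.0007,0,1],[0,0.0029,0.0007,0,1],[0,0.0029,0.0007,0,1],[0,0.0029,0.0007,0,1],[0,0.0029,0.0007,0,1],[0,0.0029,0.0007,0,1],[0,0.0029,0.0008,0,1],[0,0.0029,0.0008,0,1],[0,0.0029,0.0008,0,1],[0,0.0029,0.0008,0,1]]' 20
python3 - <<'E'
from h import *
from rig import status,vision
s=status.sense();rep(s,corner(.095,-.005,.014),75.65);where(s)
E
python3 -m handwheel '[[0,0.0029,0.0007,0,1],[0,0.0029,0.0007,0,1],[0,0.0029,0.0007,0,1],[0,0.0029,0.0007,0,1],[0,0.0029,0.0007,0,1],[0,0.002,0.0005,0,1],[0,0.002,0.0005,0,1]]' 20
python3 - <<'E'
from h import *
from rig import status,vision
s=status.sense();rep(s,corner(.105,-.005,.014),75.65);where(s)
for n,b in(("scene",(320,200)),("top",(95,165))):
    r=vision.read_camera(n)
    cv2.imwrite(f"pics/{n}7.png",cv2.resize(r["color"][b[1]:b[1]+105,b[0]:b[0]+140,::-1],(800,600),interpolation=cv2.INTER_CUBIC))
E
```

```text
time: 18.1
eef_pos: [0.5726, 0.1445, 0.0725]
orientation: [0.125, 0.992, 0.0, 0.0]
force: [0.4, -2.4, 0.8]
width: 0.0004
t 18.1 tcp [0.5726 0.1445 0.0725] tooly yaw 75.64 tiltz [ 0.  0. -1.] F [ 0.4  -2.42  0.77] w 0.0004 j7 0.573
 to go in tool axes [0.0002 0.0258 0.0069]
 turn -0.0002
 finger front corner in load frame [ 0.0682 -0.0052  0.0145] F load [-2.36 -0.99  0.2 ] t 18.1
time: 18.68
eef_pos: [0.577, 0.1623, 0.068]
orientation: [0.125, 0.992, 0.0, -0.0]
force: [0.6, -1.6, 0.4]
width: 0.0001
t 18.68 tcp [0.577  0.1623 0.068 ] tooly yaw 75.64 tiltz [-0.  0. -1.] F [ 0.6  -1.57  0.45] w 0.0001 j7 0.547
 to go in tool axes [0.     0.0171 0.0048]
 turn -0.0001
 finger front corner in load frame [ 0.0872 -0.005   0.0146] F load [-1.44 -0.97  0.1 ] t 18.68
```

View pics/scene7.png

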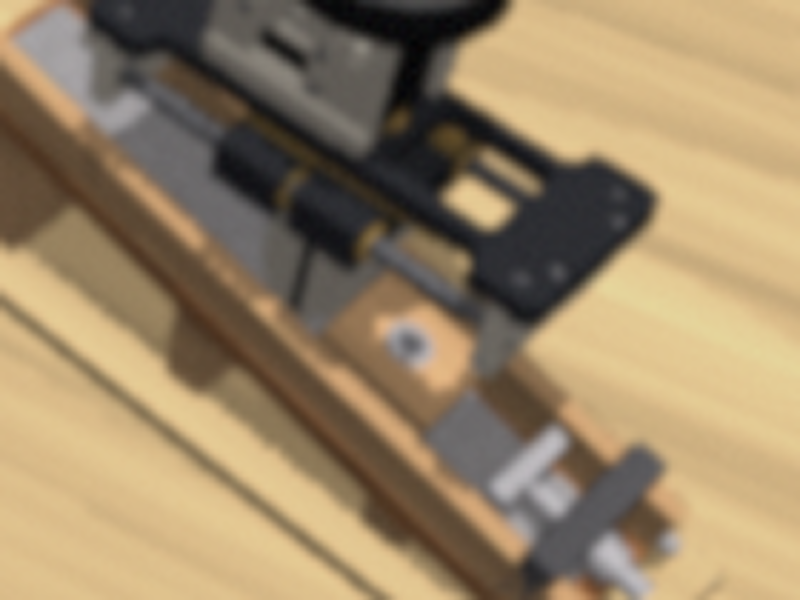

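The blank's front edge is still about 24 mm short of the stop plate (crop (530,465)). Approach more slowly.

```bash

python3 -m handwheel '[[0,0.0019,0.0005,0,1],[0,0.0019,0.0005,0,1],[0,0.0019,0.0005,0,1],[0,0.0019,0.0005,0,1],[0,0.0019,0.0005,0,1],[0,0.0019,0.0005,0,1],[0,0.0019,0.0005,0,1],[0,0,0,0,1]]' 20
python3 - <<'E'
from h import *
from rig import status,vision
s=status.sense();rep(s,corner(.11,-.005,.014),75.65);where(s)
E
python3 -m handwheel '[[0,0.001,0.0002,0,1],[0,0.001,0.0003,0,1],[0,0.001,0.0002,0,1],[0,0.001,0.0003,0,1],[0,0,0,0,1]]' 20
python3 - <<'E'
from h import *
from rig import status,vision
s=status.sense();where(s)
for n,b in(("scene",(340,220)),):
    r=vision.read_camera(n)
    cv2.imwrite(f"pics/{n}8.png",cv2.resize(r["color"][b[1]:b[1]+75,b[0]:b[0]+100,::-1],(800,600),interpolation=cv2.INTER_CUBIC))
E
```

```text
time: 19.45
eef_pos: [0.5802, 0.1756, 0.0645]
orientation: [0.125, 0.992, 0.0, -0.0]
force: [0.3, 0.6, -0.6]
width: 0.0007
t 19.45 tcp [0.5802 0.1756 0.0645] tooly yaw 75.67 tiltz [-0.  0. -1.] F [ 0.26  0.61 -0.65] w 0.0007 j7 0.529
 to go in tool axes [-0.0001  0.0083  0.0025]
 turn 0.0004
 finger front corner in load frame [ 0.1013 -0.0049  0.0144] F load [ 0.8  -0.1  -0.47] t 19.45
time: 19.87
eef_pos: [0.5813, 0.1791, 0.0636]
orientation: [0.125, 0.992, 0.0, 0.0]
force: [-0.1, 0.1, -0.3]
width: 0.0002
 finger front corner in load frame [ 0.105  -0.0051  0.0144] F load [ 0.13  0.12 -0.28] t 19.87
```

View pics/scene8.png

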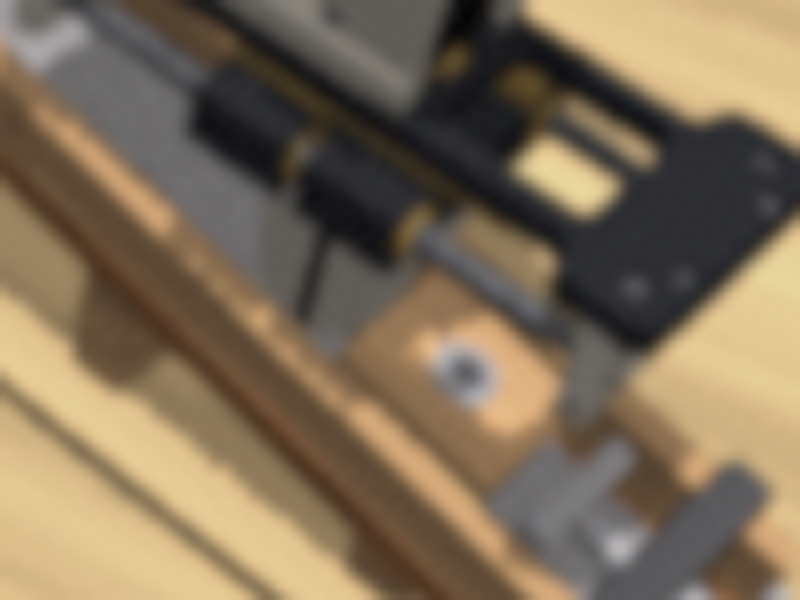

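Nearly there, with a gap of about 5 mm. Feel forward in small steps.

```bash
cat > w.py <<'E'
from h import *
from rig import status
where(status.sense())
E
python3 -m handwheel '[[0,0.0005,0.0001,0,1],[0,0.0005,0.0002,0,1],[0,0.0005,0.0001,0,1],[0,0.0005,0.0001,0,1],[0,0.0005,0.0001,0,1],[0,0,0,0,1]]' 20|tail -0; python3 w.py
python3 -m handwheel '[[0,0.0005,0.0001,0,1],[0,0.0005,0.0001,0,1],[0,0.0005,0.0001,0,1],[0,0,0,0,1]]' 20|tail -0; python3 w.py
```

```text
finger front corner in load frame [ 0.1075 -0.005   0.0144] F load [-0.43 -0.11 -0.46] t 20.42
 finger front corner in load frame [ 0.109  -0.0051  0.0145] F load [ 0.93  0.42 -1.12] t 20.75Exception ignored on flushing sys.stdout:
BrokenPipeError: [Errno 32] Broken pipe
Exception ignored on flushing sys.stdout:
BrokenPipeError: [Errno 32] Broken pipe
```

```bash

python3 -m handwheel '[[0,0.0005,0.0001,0,1],[0,0.0005,0.0001,0,1],[0,0,0,0,1],[0,0,0,0,1]]' 20 >/dev/null; python3 w.py
python3 -m handwheel '[[0,0.0005,0.0001,0,1],[0,0.0003,0.0001,0,1],[0,0,0,0,1],[0,0,0,0,1]]' 20>/dev/null; python3 w.py
```

```text
finger front corner in load frame [ 0.11   -0.0051  0.0145] F load [ 0.32 -1.14 -0.26] t 21.08
time: 21.42
eef_pos: [0.5828, 0.1845, 0.0623]
orientation: [0.125, 0.992, 0.0, 0.0]
force: [0.1, 0.2, 0.4]
width: 0.0004
 finger front corner in load frame [ 0.1108 -0.0051  0.0145] F load [ 0.16 -0.02  0.41] t 21.42
```

```bash
python3 -m handwheel '[[0,0.0003,0.0001,0,1],[0,0.0003,0.0001,0,1],[0,0,0,0,1],[0,0,0,0,1]]' 20>/dev/null; python3 w.py
```

```text
time: 21.75
eef_pos: [0.5829, 0.185, 0.0621]
orientation: [0.125, 0.992, -0.0, 0.0]
force: [-0.4, -0.8, 0.1]
width: 0.0003
 finger front corner in load frame [ 0.1114 -0.0051  0.0144] F load [-0.85  0.17 -0.11] t 21.75
```

```bash
python3 -m handwheel '[[0,0.0003,0.0001,0,1],[0,0.0003,0.0001,0,1],[0,0,0,0,1],[0,0,0,0,1]]' >/dev/null; python3 w.py
python3 -m handwheel '[[0,0.0003,0.0001,0,1],[0,0.0003,0,0,1],[0,0,0,0,1],[0,0,0,0,1]]' >/dev/null; python3 w.py
```

```text
finger front corner in load frame [ 0.112  -0.0051  0.0144] F load [0.38 0.03 0.32] t 22.08
 finger front corner in load frame [ 0.1127 -0.005   0.0144] F load [-0.49  0.74  0.35] t 22.42
```

```bash
python3 -m handwheel '[[0,0.0003,0.0001,0,1],[0,0.0003,0.0001,0,1],[0,0,0,0,1],[0,0,0,0,1]]' >/dev/null; python3 w.py
```

```text
finger front corner in load frame [ 0.1133 -0.0051  0.0144] F load [-0.9  -0.1  -0.54] t 22.75
```

```bash
python3 - <<'E'
from h import *
from rig import status,vision
s=status.sense();where(s)
b=(340,220)
r=vision.read_camera("scene");np.savez("pics/scene9.npz",**r)
cv2.imwrite(f"pics/scene9.png",cv2.resize(r["color"][b[1]:b[1]+75,b[0]:b[0]+100,::-1],(800,600),interpolation=cv2.INTER_CUBIC))
o,C=chute()
V,U=np.mgrid[240:300,360:440];Q=(unproj(r,U.ravel().astype(float),V.ravel().astype(float))-o)@C
k=(abs(Q[:,1])<.026)&(abs(Q[:,2]-.03)<.0035)&(Q[:,0]>.08)&(Q[:,0]<.18);print("block top",k.sum(),np.percentile(Q[k][:,0],[2,50,98]).round(4),np.percentile(Q[k][:,1],[2,98]).round(4))
k=(abs(Q[:,1])<.018)&(abs(Q[:,2]-.023)<.003)&(Q[:,0]>.14)&(Q[:,0]<.18);print("stop top",np.percentile(Q[k][:,0],[2,20,50,80,98]).round(4))
E
```

```text
finger front corner in load frame [ 0.1133 -0.0051  0.0144] F load [-0.9  -0.1  -0.54] t 22.75
block top 459 [0.0891 0.1323 0.1577] [-0.0245  0.0156]
stop top [0.1616 0.163  0.1648 0.1674 0.1687]
```

View pics/scene9.png

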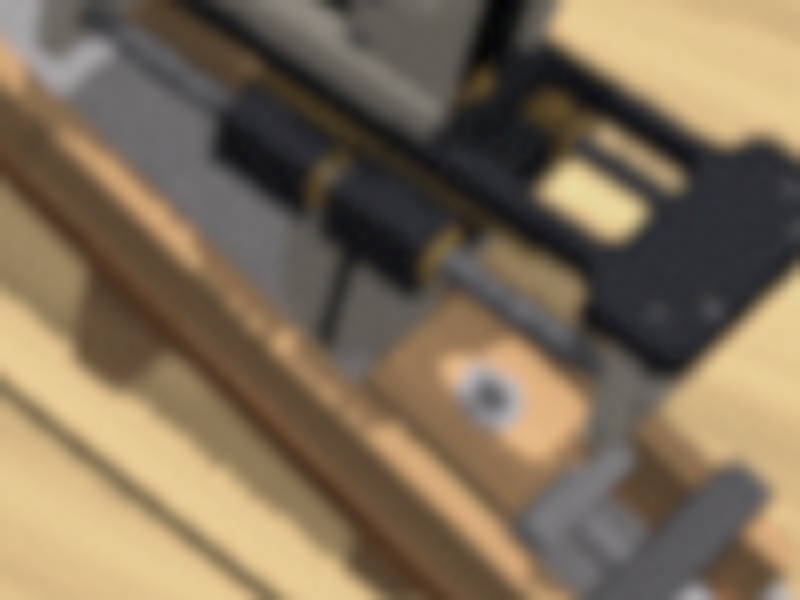

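The gap is now about 1–2 mm by depth (front 0.158–0.16, stop 0.161). Continue to feel.

```bash
python3 -m handwheel '[[0,0.0003,0.0001,0,1],[0,0.0003,0,0,1],[0,0,0,0,1],[0,0,0,0,1]]' >/dev/null; python3 w.py
```

```text
finger front corner in load frame [ 0.1139 -0.0051  0.0144] F load [-0.11 -0.75  0.08] t 23.13
```

```bash
python3 -m handwheel '[[0,0.0003,0.0001,0,1],[0,0.0003,0.0001,0,1],[0,0,0,0,1],[0,0,0,0,1]]' >/dev/null; python3 w.py
```

```text
finger front corner in load frame [ 0.1145 -0.0051  0.0144] F load [-0.03  0.06  0.16] t 23.47
```

```bash
python3 -m handwheel '[[0,0.0003,0.0001,0,1],[0,0.0003,0.0001,0,1],[0,0,0,0,1],[0,0,0,0,1]]' >/dev/null; python3 w.py
```

```text
finger front corner in load frame [ 0.1151 -0.0051  0.0143] F load [0.94 0.43 1.02] t 23.8
```

```bash
python3 -m handwheel '[[0,0.0003,0.0001,0,1],[0,0.0002,0,0,1],[0,0,0,0,1],[0,0,0,0,1]]' >/dev/null; python3 w.py
```

```text
finger front corner in load frame [ 0.1156 -0.0051  0.0144] F load [-0.66  0.26 -0.28] t 24.13
```

```bash
python3 -m handwheel '[[0,0.0003,0.0001,0,1],[0,0.0002,0,0,1],[0,0,0,0,1],[0,0,0,0,1]]' >/dev/null; python3 w.py
```

```text
finger front corner in load frame [ 0.1159 -0.0051  0.0143] F load [-1.71  0.4   0.66] t 24.47
```

```bash
python3 -m handwheel '[[0,0.0003,0.0001,0,1],[0,0.0002,0,0,1],[0,0,0,0,1],[0,0,0,0,1]]' >/dev/null; python3 w.py
```

```text
finger front corner in load frame [ 0.1161 -0.0052  0.0143] F load [-5.23  0.64  2.43] t 24.8
```

```bash
python3 -m handwheel '[[0,0.0003,0.0001,0,1],[0,0.0002,0.0001,0,1],[0,0,0,0,1],[0,0,0,0,1]]' >/dev/null; python3 w.py
```

```text
finger front corner in load frame [ 0.1163 -0.0052  0.0142] F load [-6.96  0.95  3.84] t 25.13
```

Contact. The push is 7 N now, so bring it up to about 10 N and hold for a second.

```bash
python3 -m handwheel '[[0,0.0003,0,0,1],[0,0,0,0,1],[0,0,0,0,1],[0,0,0,0,1]]' >/dev/null; python3 w.py
```

```text
finger front corner in load frame [ 0.1165 -0.0052  0.0143] F load [-9.12  1.41  3.72] t 25.47
```

```bash
python3 -m handwheel '[[0,0.0002,0,0,1],[0,0,0,0,1],[0,0,0,0,1],[0,0,0,0,1]]' >/dev/null; python3 w.py
```

```text
finger front corner in load frame [ 0.1164 -0.0052  0.0143] F load [-8.1   2.14  5.05] t 25.8
```

```bash
python3 -m handwheel '[[0,0,0,0,1],[0,0,0,0,1],[0,0,0,0,1],[0,0,0,0,1],[0,0,0,0,1],[0,0,0,0,1],[0,0,0,0,1]]' >/dev/null; python3 w.py

```

```text
finger front corner in load frame [ 0.1165 -0.0052  0.0143] F load [-8.53  0.97  5.08] t 26.38
```

The push is 8.5 N with a 5 N downward component, so floor friction may take a good part of it. I'll ease the downward part and push slightly more.

```bash
python3 -m handwheel '[[0,0.0002,-0.0002,0,1],[0,0,0,0,1],[0,0,0,0,1],[0,0,0,0,1]]' >/dev/null; python3 w.py
```

```text
finger front corner in load frame [ 0.1166 -0.0052  0.0143] F load [-8.19  0.94  3.5 ] t 26.72
```

```bash
python3 -m handwheel '[[0,0.0001,-0.0001,0,1],[0,0,0,0,1],[0,0,0,0,1],[0,0,0,0,1]]' >/dev/null; python3 w.py
```

```text
finger front corner in load frame [ 0.1165 -0.0051  0.0143] F load [-7.58  1.03  3.19] t 27.05
```

```bash
python3 -m handwheel '[[0,0.0003,0,0,1],[0,0,0,0,1],[0,0,0,0,1],[0,0,0,0,1]]' >/dev/null; python3 w.py
```

```text
finger front corner in load frame [ 0.1167 -0.0051  0.0144] F load [-7.78  1.55  2.94] t 27.38
```

```bash
python3 -m handwheel '[[0,0.0001,0,0,1],[0,0,0,0,1],[0,0,0,0,1],[0,0,0,0,1]]' >/dev/null; python3 w.py
```

```text
finger front corner in load frame [ 0.1166 -0.0052  0.0144] F load [-9.36  0.85  3.66] t 27.72
```

```bash
python3 -m handwheel '[[0,0.0002,0,0,1],[0,0,0,0,1],[0,0,0,0,1]]' >/dev/null; python3 w.py
```

```text
finger front corner in load frame [ 0.1167 -0.0052  0.0144] F load [-9.7   0.61  4.41] t 27.97
```

```bash
for i in 1 2 3 4; do python3 -m handwheel '[[0,0,0,0,1],[0,0,0,0,1],[0,0,0,0,1]]' >/dev/null; python3 w.py;done

```

```text
finger front corner in load frame [ 0.1167 -0.0052  0.0143] F load [-8.78  1.44  3.51] t 28.22
 finger front corner in load frame [ 0.1167 -0.0052  0.0144] F load [-9.09  1.31  4.57] t 28.47
 finger front corner in load frame [ 0.1167 -0.0051  0.0144] F load [-9.53  0.62  3.05] t 28.72
 finger front corner in load frame [ 0.1167 -0.0051  0.0144] F load [-8.23  1.55  3.86] t 28.97
```

The held push averages about 9 N. The stop has moved about 0.8 mm, so about 7 N reaches it, for over 1 s. Now back off slowly so the stop spring does not kick the blank back.

```bash
python3 -m handwheel '[[0,-0.0001,0,0,1],[0,-0.0001,0,0,1],[0,-0.0001,0,0,1],[0,-0.0001,-0.0001,0,1],[0,-0.0001,0,0,1],[0,-0.0001,0,0,1],[0,-0.0001,0,0,1],[0,-0.0001,-0.0001,0,1]]' >/dev/null; python3 w.py;  python3 -m handwheel '[[0,-0.0001,0,0,1],[0,-0.0001,0,0,1],[0,-0.0001,0,0,1],[0,-0.0001,-0.0001,0,1],[0,-0.0001,0,0,1],[0,-0.0001,0,0,1],[0,-0.0001,0,0,1],[0,-0.0001,-0.0001,0,1]]' >/dev/null; python3 w.py
```

```text
finger front corner in load frame [ 0.1167 -0.0051  0.0144] F load [-5.52  0.16  0.42] t 29.63
 finger front corner in load frame [ 0.1166 -0.0051  0.0148] F load [-4.99 -0.32 -0.16] t 30.3
```

```bash
python3 -m handwheel '[[0,-0.0001,0,0,1],[0,-0.0001,0,0,1],[0,-0.0001,0,0,1],[0,-0.0001,0,0,1],[0,-0.0001,0,0,1],[0,-0.0001,0,0,1],[0,-0.0001,0,0,1],[0,-0.0001,0,0,1]]' >/dev/null; python3 w.py;  python3 -m handwheel '[[0,-0.0001,0,0,1],[0,-0.0001,0,0,1],[0,-0.0001,0,0,1],[0,-0.0001,0,0,1],[0,-0.0001,0,0,1],[0,-0.0001,0,0,1],[0,-0.0001,0,0,1],[0,-0.0001,0,0,1]]' >/dev/null; python3 w.py
```

```text
finger front corner in load frame [ 0.1163 -0.0051  0.0149] F load [-4.12 -0.6  -0.97] t 30.97
 finger front corner in load frame [ 0.1157 -0.005   0.0148] F load [ 0.51 -0.72 -1.19] t 31.63
```

```bash
python3 -m handwheel '[[0,-0.0002,0,0,1],[0,-0.0002,0,0,1],[0,-0.0003,-0.0001,0,1],[0,-0.0005,-0.0001,0,1],[0,-0.001,-0.0003,0,1],[0,-0.001,-0.0003,0,1],[0,-0.001,-0.0003,0,1],[0,-0.001,-0.001,0,1],[0,-0.001,-0.005,0,1],[0,0,-0.015,0,1],[0,0,-0.025,0,1],[0,0,-0.03,0,1],[0,0,-0.03,0,1],[0,-0.03,-0.03,0,1],[0,-0.03,0,0,1],[0,-0.03,0,0,1],[0,-0.03,0,0,1],[0,-0.03,0,0,1],[0,-0.03,0,0,1],[0,-0.03,0,0,1]]' >/dev/null; python3 -m handwheel '[[0,-0.03,0,0,1],[0,-0.03,0,0,1],[0,-0.03,0,0,1],[0,-0.03,0,0,1],[0,0,0,0,1],[0,0,0,0,1]]'
python3 - <<'E'
from h import *
from rig import status,vision
s=status.sense();rep(s)
for n,b in(("scene",(340,215)),("top",(110,185))):
    r=vision.read_camera(n);np.savez(f"pics/{n}A.npz",**r)
    cv2.imwrite(f"pics/{n}A.png",cv2.convertScaleAbs(cv2.resize(r["color"][b[1]:b[1]+75,b[0]:b[0]+100,::-1],(800,600),interpolation=cv2.INTER_CUBIC),alpha=1.2))
    o,C=chute();V,U=np.mgrid[0:420,0:560];Q=(unproj(r,U.ravel().astype(float),V.ravel().astype(float))-o)@C
    k=(abs(Q[:,1])<.0245)&(abs(Q[:,2]-.03)<.003)&(Q[:,0]>.09)&(Q[:,0]<.166)
    print(n,"block top x,y",np.percentile(Q[k][:,:2],[2,50,98],axis=0).round(4).tolist(),Q[k][:,2].mean().round(4))
E
```

```text
time: 33.8
eef_pos: [0.5, -0.1385, 0.1981]
orientation: [0.127, 0.992, -0.0, 0.0]
force: [-0.1, 0.7, -0.8]
width: 0.0007
t 33.8 tcp [ 0.5    -0.1385  0.1981] tooly yaw 75.41 tiltz [-0.    -0.001 -1.   ] F [-0.05  0.72 -0.78] w 0.0007 j7 1.22
scene block top x,y [[0.1126, -0.0241], [0.137, -0.0047], [0.1602, 0.0161]] 0.0301
top block top x,y [[0.1107, -0.0232], [0.1339, -0.003], [0.159, 0.0167]] 0.0297
```

View pics/sceneA.png

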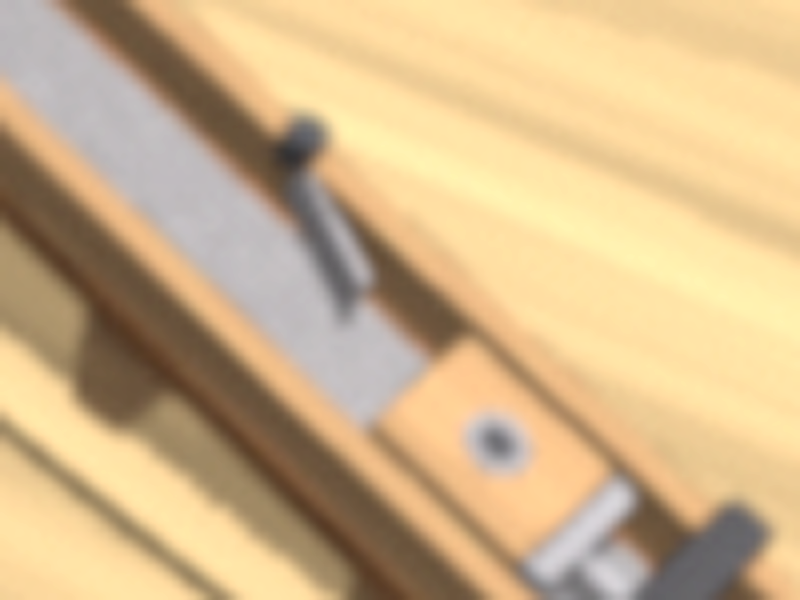

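View pics/topA.png

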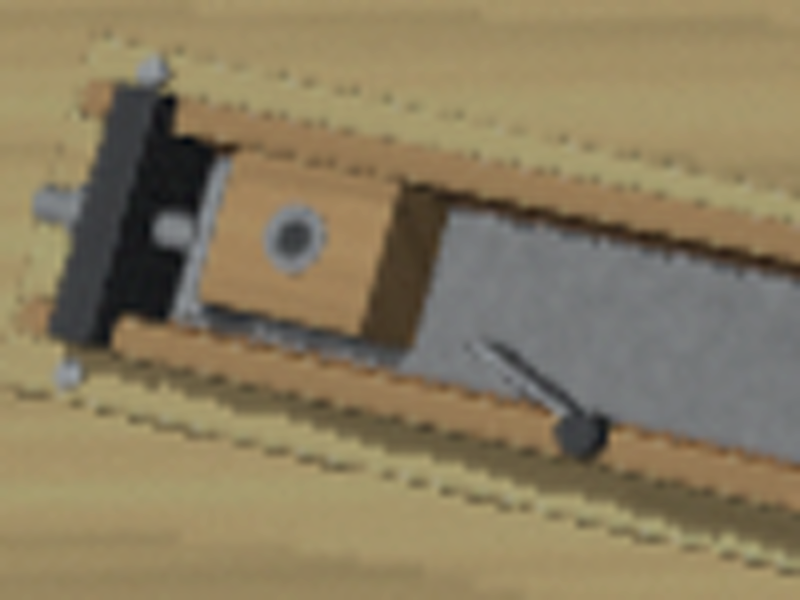

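The blank sits against the stop plate with no visible gap in either view. The keeper is sprung in behind it, at the same angle as at the start. I'll open the fingers a little so they touch nothing, check the bystanders, and hand in.

```bash
python3 -m handwheel '[[0,0,0,0,0.5],[0,0,0,0,0.5],[0,0,0,0,0.5],[0,0,0,0,0.5],[0,0,0,0,0.5],[0,0,0,0,0.5],[0,0,0,0,0.5],[0,0,0,0,0.5]]'
python3 - <<'E'
from h import *
from rig import status,vision,ctrl
r=vision.read_camera("scene");r0=np.load("pics/scene0.npz")
for q,b in(("glue",(185,205,230,285)),("foot",(260,265,300,310)),("driver",(315,310,425,370))):
    d=cv2.absdiff(r["color"],r0["color"])[b[1]:b[3],b[0]:b[2]];print(q,d.mean().round(2),np.percentile(d,99))
print(ctrl.close_job())
E
```

```text
time: 34.57
eef_pos: [0.5006, -0.1365, 0.1978]
orientation: [0.125, 0.992, -0.0, -0.0]
force: [-0.1, -0.1, 0.0]
width: 0.045
glue 6.46 10.0
foot 5.75 10.0
driver 6.45 10.0
the job is handed in; nothing more can be done
None
```

I handed the job in at about 34.6 s of the 58 s allowed. The blank is seated against the stop, with the keeper sprung in behind it. The hand-in gave no verdict.

**What I did:**
- I picked the leftmost blank and gripped it by its ends.
- I laid it flat in the upper end of the chute. It measured x about -52 mm and y about -2 mm in the load_point frame, with no measurable tilt.
- I pushed it past the keeper with the shut fingers, which took about 3 N, and felt for the stop.
- I held the press at about 9 N on the wrist for just over a second, then backed off slowly and withdrew.

**Last checks:**
- **Seating:** The blank's centre is at x about 0.134–0.137 m and y about -4 mm. Its top is 30 mm above the floor, and neither view shows a gap to the stop.
- **Keeper:** It looks to be at its starting angle behind the blank.
- **Fingers and bystanders:** The fingers are clear of everything. The bottle, turned foot and screwdriver look the same as in the first picture.

**Less certain:**
- **Force on the stop:** I could not measure it directly. From the stop's travel of about 0.8 mm, and allowing for floor friction, I estimate about 7 N.
- **Contact with the stop at rest:** This rests on the pictures and the slow release; it was not measured.
- **Stop position:** By feel it came about 5 mm farther along than my first estimate from the pictures. Finger thickness and calibration probably account for that.

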